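Square up the plate stack and close the spatter hatch

TASK

Take the salt cellar off the plates and stand it on its cork coaster. Then, without lifting the plates, tap the untidy stack from its opposite sides until all three plates sit square and centred inside the yellow outline, and finally push the sliding hatch along its track over them until it is fully closed against the wooden end frame. Leave everything else on the trolley where it is.

Things in the scene. Friction and masses are not known exactly. Their poses are not given: they have to be found in the camera images.
- mark (a point): centre of a yellow square outline (130 mm inside, 140 mm outside, with short ticks) inlaid in a fixed dark steel landing board 10 mm thick; the point lies on the board's upper face, 10 mm above the trolley top. Its x (away from the robot) and y (along the hatch track) run along the sides of the outline
- end_frame (a point): middle of the foot of the wooden end frame's inner face, on the board, at mark-frame x 0, y -125 mm; the frame is 262 mm wide, 18 mm thick, 54 mm high. The board reaches mark-frame x -131..131, y -140..435 mm; low track rails 8 mm high run along both its long edges (x +-126..131)
- plate_low_c (a point): square melamine plate 120 x 120 x 14 mm, flat on top, upright edges above a set-in foot 104 mm square, 3 mm high; 130 to 200 g; this point is its centre, 7 mm above its underside, z up, x and y along its sides. Plates are alike and slide on one another when an edge is pushed. Blue, bottom of the stack, on the board
- plate_mid_c (a point): square melamine plate 120 x 120 x 14 mm, flat on top, upright edges above a set-in foot 104 mm square, 3 mm high; 130 to 200 g; this point is its centre, 7 mm above its underside, z up, x and y along its sides. Plates are alike and slide on one another when an edge is pushed. White, middle of the stack
- plate_top_c (a point): square melamine plate 120 x 120 x 14 mm, flat on top, upright edges above a set-in foot 104 mm square, 3 mm high; 130 to 200 g; this point is its centre, 7 mm above its underside, z up, x and y along its sides. Plates are alike and slide on one another when an edge is pushed. Green, top of the stack
- cellar_c (a point): round wooden salt cellar with a dark lid (fixed shut), 56 mm diameter, 59 mm tall, 80 to 170 g, at first standing on the top plate; this point is its centre, 30 mm above its underside, z up; a small lip 4 mm proud on one side of the lid at its -x is for looks
- coaster_c (a point): centre of the top face of a fixed round cork coaster, 96 mm diameter, 5 mm thick, on the trolley to the right of the landing board
- hatch (a joint): sliding hood, 246 mm wide, 220 mm long, clear top, aluminium sides, open at its leading end; roof underside 48 mm, top 52 mm above the board. Value: distance (m) from closed along the mark's +y, 0 = against the end frame, 0.32 = fully open; at 0 it covers mark-frame y -125..95 mm. 2 N of friction; stays where left
- hatch_fin (a point): centre of the top edge of the hatch's upright wooden fin, 90 mm (mark's x) by 12 mm (mark's y), standing 34 mm above the hatch roof; it lies at mark-frame x 0, y = -40 mm + hatch value, 86 mm above the board; push the fin towards the mark's -y to close
- carafe: empty clear glass carafe, 84 mm diameter, 190 mm tall, bystander right of the board; origin under its centre
- corkscrew: chrome lever corkscrew lying down, about 150 x 72 x 32 mm, bystander on the right; origin under its middle
- pepper_mill: dark wooden pepper mill, 56 mm diameter, 168 mm tall, bystander near the robot; origin under its centre
- oil: green oil bottle, 64 mm diameter, 210 mm tall, bystander on the left; origin under its centre
- bowl: white bowl, 124 mm across, 55 mm high, bystander on the left; origin under its centre
There are look-alikes about, which are no part of the job. What is shaped like the part that bears plate_mid_c but pink is not meant. There is more than one size of the part that bears cellar_c; the job needs the smaller.

How it is judged:
On the way, in this order (a step that is already met when the one before it is completed fails the run):
1. the salt cellar stands on its coaster, the hatch still open (horizontal distance between cellar_c and coaster_c below 0.028 m and angle between cellar_c's own z axis and vertical below 0.1 rad and height (world z) of cellar_c below 0.04 m and value of joint hatch above 0.2 m), for 0.2 s.
2. all three plates are centred and square in the outline, the hatch still open (horizontal distance between each of plate_low_c, plate_mid_c, plate_top_c and mark below 0.007 m and angle between the x axis of each of plate_low_c, plate_mid_c, plate_top_c and the x axis of mark, either way round below 0.09 rad and value of joint hatch above 0.2 m), for 0.2 s.
3. the hatch is closed (value of joint hatch below 0.005 m), for 0.2 s.
At the end, for the whole second after the job is handed in: Each plate's centre is within 7 mm of the outline's centre and its sides within 0.09 rad of the outline's; the salt cellar stands upright on the coaster, its centre within 28 mm of the coaster's; the hatch is within 5 mm of fully closed (horizontal distance between each of plate_low_c, plate_mid_c, plate_top_c and mark below 0.007 m and angle between the x axis of each of plate_low_c, plate_mid_c, plate_top_c and the x axis of mark, either way round below 0.09 rad and horizontal distance between cellar_c and coaster_c below 0.028 m and angle between cellar_c's own z axis and vertical below 0.1 rad and height (world z) of cellar_c below 0.04 m and value of joint hatch below 0.005 m); the robot touches nothing.
It fails at once if a plate was lifted or tipped (height (world z) of plate_low_c above 0.025 m or height (world z) of plate_mid_c above 0.039 m or height (world z) of plate_top_c above 0.053 m or angle between any of plate_low_c, plate_mid_c, plate_top_c's own z axis and vertical above 0.2 rad).
It fails at once if a bystander was moved by more than 25 mm (distance of any of carafe, corkscrew, pepper_mill, oil, bowl from where it was at the start of the episode above 0.025 m).
It also fails if it takes over 72 s, if anything falls off the work surface, if the arm or the gripper's body presses on something with over 40 N, if the wrist force passes 120 N, or if a joint passes its speed limit or range.

ROBOT

A 7-joint arm with a two-finger parallel gripper is mounted at the origin on the work surface. World frame = base frame: x ahead of the robot, y to its left, z up, the work surface at z = 0. Lengths are in m, angles in rad, forces in N, time in s.
With the tool pointing down it reaches from about 0.4 to 0.85 m from the base axis. Payload 10.4 kg.
Tool frame: the origin (TCP) lies at the very end of the fingers, on their centre line; the grasp point (between the pads) lies 19 mm behind it; z points along the fingers, y is the direction in which the jaws open and shut (so a half turn about z gives the same grasp; the last joint's range is limited). The gripper opens to 87 mm and grips with 3 to 60 N. Pads are 19 mm wide; open, the fingers measure 117 mm over their backs; the gripper's body (75 mm by 190 mm) begins 51 mm behind the grasp point.
Start: joints at [-1.347, 0.332, -0.065, 1.46, 0.022, 1.35, -0.088], TCP at [0.153, 0.606, 0.223] pointing down, gripper open.
Joint ranges: [-2.6, 2.6], [-0.5, 2.12], [-1.47, 1.34], [0.16, 2.42], [-1.27, 4.41], [0.06, 2.06], [-2.6, 2.6]. Speed limits (rad/s): [2.22, 2.22, 2.79, 2.79, 3.14, 3.14, 3.14].

INTERFACE

Orientations are given as a unit quaternion [x, y, z, w].
In Python, from bench import read_state, camera, close_job gives the robot as it stands.
- The arm moves only by the shell command python3 -m inch 'ROWS' [OPENING] [FORCE]. ROWS is JSON, a list of rows, each a list of 6 numbers: the shift along the tool's x, y, z as a fraction of full scale, then the turn, a rotation vector about the tool's x, y, z as a fraction of full scale. In form: [[tx, ty, tz, ax, ay, az], ...]. A call has 1 to 5 rows; each row shifts and turns the commanded pose from where the row before left it, along the tool's axes as they then stand; what a row does not reach is not made up. Full scale, the value 1, is 0.04 m for a shift and 120 degrees for a turn. A row lasts 1/8 s, in which the tool goes at most 62.5 mm and 10.7 degrees, less where a joint would pass 70% of its speed; a pose out of reach is approached as far as the arm can. A call with a number of a shift or a turn outside -1 to 1 is refused whole. A call with a gripper value outside its range is refused whole. OPENING is the opening, from -1 (shut) to 1 (fully open), so that 0 is half open, set as the call begins (- or left out, the last holds). The fingers move at their own pace and stop on an object; FORCE is the grip in N (left out, the last holds). Time passes only in rows, so rows that do not move let the fingers close. It gives the time, the measured TCP pose, the force and the opening at its end, in the units of the state.
- read_state(): the state, without advancing time (a new reading comes with each control period).
- camera(name): name is "side" or "top"; returns a dict with "img" (420x560x3 uint8, red, green, blue), "depth" (420x560 float32, m along the optical axis (not along the pixel's ray), 0 where there is no reading), "fx", "fy", "cx", "cy" (pixels), "position" and "orientation" of the camera in the world. Camera axes: x right, y down, z forward; pixel columns grow to the right and rows downward; lengths in m; the calibration is good to about 2 mm. A picture is of the moment at which its call begins.
- close_job(): hands the job in, once; it reports no verdict.
The state is a dict: "time": time; "joint_positions": joint angles; "joint_vel": joint speeds; "joint_torque": joint torques, N m; "ee_pos": TCP position; "eef_rot": TCP orientation; "ft_force": force on the tool from outside, world axes, zero at the start; "torque": the same for the moment, N m; "width": finger opening in m.
Only numpy, scipy, OpenCV 4.12 (cv2) and the standard library are available. Lean on these libraries where they do the work, as an engineer would, in place of code of your own. Each camera call takes 0.05 s, during which the arm holds its last target.

## Working session

There is one attempt and no reset: what is moved stays moved. The work goes in short steps, Python scripts to look and compute and a shell command to move; the robot and the scene stay as the last step left them, time stands still between calls to the robot, and variables do not carry over. Pictures are saved under pics/ and viewed, and the job is handed in when it is done.

```bash
ls; mkdir -p pics
python3 - <<'E'
from bench import read_state, camera
import cv2,numpy as np
s=read_state(); print({k:np.round(v,3).tolist() for k,v in s.items()})
for n in ("side","top"):
    c=camera(n); cv2.imwrite(f"pics/{n}0.png",c["img"][:,:,::-1]); np.savez(f"{n}0.npz",**c)
    print(n,c["fx"],c["fy"],c["cx"],c["cy"],c["position"],c["orientation"])
E
```

```text
pics
{'time': 0.0, 'joint_positions': [-1.347, 0.333, -0.065, 1.461, 0.022, 1.35, -0.089], 'joint_vel': [0.002, 0.001, 0.001, 0.001, -0.001, 0.0, -0.0], 'joint_torque': [-0.001, -62.325, 0.024, -38.992, -0.061, 0.04, 0.0], 'ee_pos': [0.153, 0.606, 0.222], 'eef_rot': [0.123, 0.992, -0.001, -0.0], 'ft_force': [0.633, -0.011, 0.557], 'torque': [-0.058, -0.024, -0.018], 'width': 0.087}
side 504.5121833012441 504.5121833012441 280.63541398981954 213.36627249850727 [-0.20950018 -1.0111067   0.89279956] [ 0.84401701 -0.26832205  0.13106972 -0.44548771]
top 469.2717492053434 469.2717492053434 277.94868568295357 212.59125398998984 [ 0.35467888 -0.03211844  1.64969679] [-0.69946491  0.71373714 -0.02724267  0.02420682]
```

View pics/side0.png

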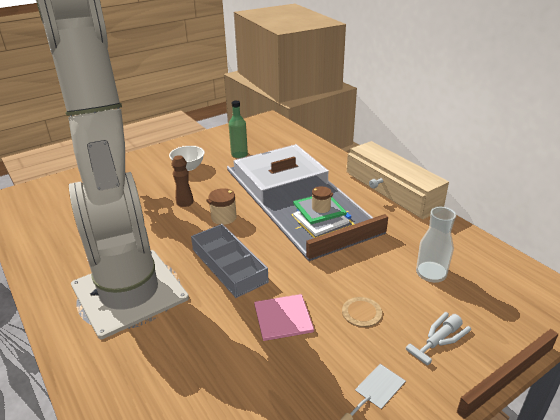

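View pics/top0.png

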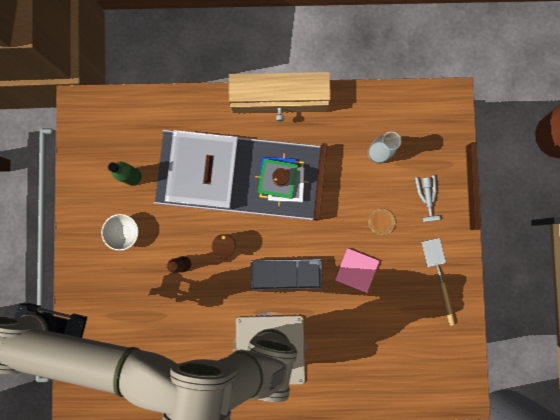

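Candidates for the cellar are the one on the green plate, top (281,177) / side (321,198), and the larger one near the pepper mill, top (224,245) / side (222,207). For the plates they are the blue/white/green stack at top (280,180) and the pink decoy at top (358,270). I choose the cellar on the stack and will check it in a close crop.

```bash
cat > h.py <<'E'
import numpy as np, cv2
from scipy.spatial.transform import Rotation as R
def ray(c,u,v):
    d=np.array([(u-c["cx"])/c["fx"],(v-c["cy"])/c["fy"],1.0])
    return R.from_quat(c["orientation"]).apply(d)
def onz(c,u,v,z):
    d=ray(c,u,v); p=np.array(c["position"]); return p+d*(z-p[2])/d[2]
def cloud(c):
    h,w=c["depth"].shape; u,v=np.meshgrid(np.arange(w),np.arange(h))
    D=c["depth"]; P=np.stack([(u-c["cx"])/c["fx"]*D,(v-c["cy"])/c["fy"]*D,D],-1)
    W=R.from_quat(c["orientation"]).apply(P.reshape(-1,3)).reshape(h,w,3)+c["position"]
    W[D<=0]=np.nan; return W
def proj(c,p):
    q=R.from_quat(c["orientation"]).inv().apply(np.array(p)-c["position"])
    return np.array([c["cx"]+c["fx"]*q[...,0]/q[...,2],c["cy"]+c["fy"]*q[...,1]/q[...,2]]).T
def crop(c,u0,v0,u1,v1,k,name):
    im=c["img"][v0:v1,u0:u1,::-1]; cv2.imwrite(name,cv2.resize(im,None,fx=k,fy=k,interpolation=cv2.INTER_CUBIC))
E
python3 - <<'E'
from h import *
t=dict(np.load("top0.npz")); s=dict(np.load("side0.npz"))
crop(t,235,130,335,225,6,"pics/tc.png"); crop(s,220,140,400,260,4,"pics/sc.png")
W=cloud(t)
for n,(u,v) in dict(cell=(281,176),big=(224,243),board=(310,150),green=(265,190),coaster=(382,222),wood=(350,200),pink=(358,270),hatch=(190,160),frame=(322,180),fin=(208,170)).items(): print(n,W[v,u].round(4))
E
```

```text
cell [ 0.5873 -0.0524  0.1146]
big [0.3709 0.1414 0.0856]
board [ 0.6938 -0.1582  0.0107]
green [0.5496 0.0026 0.0517]
coaster [ 0.4337 -0.4035  0.0117]
wood [ 0.5139 -0.2951  0.0051]
pink [ 0.2686 -0.3144  0.0099]
hatch [0.6567 0.2568 0.0616]
frame [ 0.5789 -0.1927  0.0611]
fin [0.6162 0.1916 0.09  ]
```

View pics/tc.png

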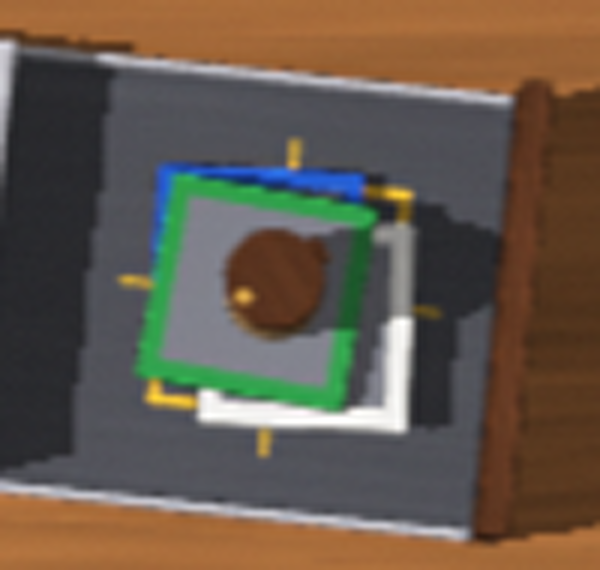

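View pics/sc.png

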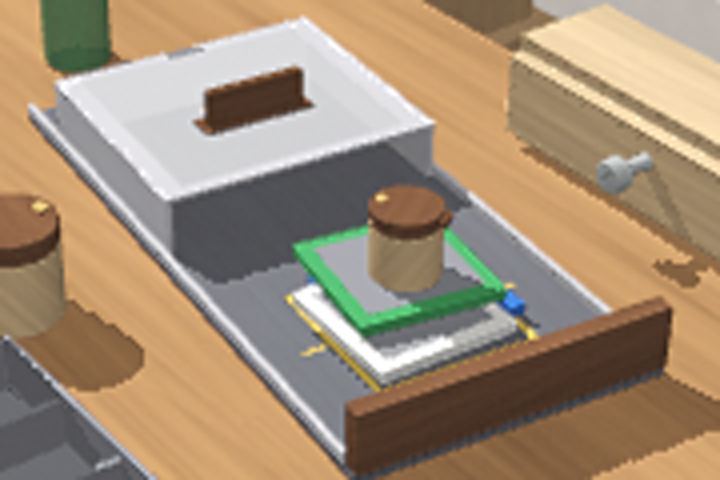

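```bash
cat >> h.py <<'E'
def hsv(c): return cv2.cvtColor(c["img"],cv2.COLOR_RGB2HSV)
def yellow(c,box):
    H=hsv(c); u0,v0,u1,v1=box
    m=cv2.inRange(H,(20,110,120),(33,255,255)); k=np.zeros_like(m); k[v0:v1,u0:u1]=m[v0:v1,u0:u1]; return k
E
python3 - <<'E'
from h import *
t=dict(np.load("top0.npz")); s=dict(np.load("side0.npz"))
for c,box,nm in ((t,(250,140,312,212),'t'),(s,(285,190,370,245),'s')):
    m=yellow(c,box); n,l,st,ce=cv2.connectedComponentsWithStats(m,connectivity=8)
    for i in range(1,n): print(nm,st[i],ce[i].round(2),onz(c,*ce[i],.01).round(4))
W=cloud(t)
# cellar lid: dark brown pixels with high z
P=W
reg=np.zeros(P.shape[:2],bool); reg[160:195,265:300]=1
m=reg&(P[...,2]>.095); v,u=np.nonzero(m); print('cellar top px',u.mean(),v.mean(),u.min(),u.max(),v.min(),v.max(),m.sum(),onz(t,u.mean(),v.mean(),.111))
(cx,cy),r=cv2.minEnclosingCircle(np.stack([u,v],1).astype(np.float32)); print(cx,cy,r,onz(t,cx,cy,.111), r*2/469*(1.65-.111))
reg[:]=0; reg[220:270,205:245]=1
m=reg&(P[...,2]>.06); v,u=np.nonzero(m);(cx,cy),r=cv2.minEnclosingCircle(np.stack([u,v],1).astype(np.float32)); print('big',cx,cy,r,onz(t,cx,cy,.085),2*r/469*(1.65-.085),np.nanmedian(P[m][:,2]))
crop(t,360,200,405,245,10,"pics/co.png");crop(s,330,285,395,335,10,"pics/cos.png")
E
```

```text
t [283 153   2   5   9] [283.56 155.22] [ 0.6771 -0.0643  0.01  ]
t [296 161   1   1   1] [296. 161.] [ 0.6555 -0.1078  0.01  ]
t [298 161   6   3  12] [300.67 161.83] [ 0.6522 -0.1243  0.01  ]
t [302 166   1   1   1] [302. 166.] [ 0.6373 -0.1286  0.01  ]
t [255 176   5   2   9] [257.22 176.44] [0.6033 0.03   0.01  ]
t [275 179   1   1   1] [275. 179.] [ 0.5929 -0.0324  0.01  ]
t [259 193   9   5  23] [262.48 195.74] [0.5346 0.0127 0.01  ]
t [278 202   2   4   8] [278.5 203.5] [ 0.5061 -0.043   0.01  ]
s [346 211   2   1   2] [346.5 211. ] [ 0.6764 -0.0626  0.01  ]
s [292 214   1   2   2] [292.  214.5] [0.5297 0.0214 0.01  ]
s [294 217  21  21  49] [304.65 228.37] [ 0.5179 -0.0587  0.01  ]
s [349 220   6   5  12] [351.42 222.17] [ 0.6494 -0.116   0.01  ]
s [348 225   2   2   2] [348.5 225.5] [ 0.6313 -0.1237  0.01  ]
s [343 227   1   1   1] [343. 227.] [ 0.6133 -0.1199  0.01  ]
s [346 226   1   1   1] [346. 226.] [ 0.6237 -0.1213  0.01  ]
s [339 229   1   1   1] [339. 229.] [ 0.5973 -0.1205  0.01  ]
s [332 231   2   1   2] [332.5 231. ] [ 0.5757 -0.1169  0.01  ]
s [326 233   1   1   1] [326. 233.] [ 0.5543 -0.1133  0.01  ]
s [329 232   1   1   1] [329. 232.] [ 0.5644 -0.1147  0.01  ]
s [320 235   1   1   1] [320. 235.] [ 0.5342 -0.1106  0.01  ]
s [322 234   2   2   2] [322.5 234.5] [ 0.5416 -0.113   0.01  ]
s [317 236   1   1   1] [317. 236.] [ 0.5243 -0.1093  0.01  ]
cellar top px 280.04564315352695 175.83817427385893 272 289 168 184 241 [ 0.58847195 -0.04927943  0.111     ]
280.4615478515625 175.53846740722656 9.246882438659668 [ 0.58944393 -0.05067512  0.111     ] 0.06068636278506281
big 223.0 246.5 12.855060577392578 [0.35934789 0.1449251  0.085     ] 0.0857917688853705 0.08297655144428195
```

View pics/co.png

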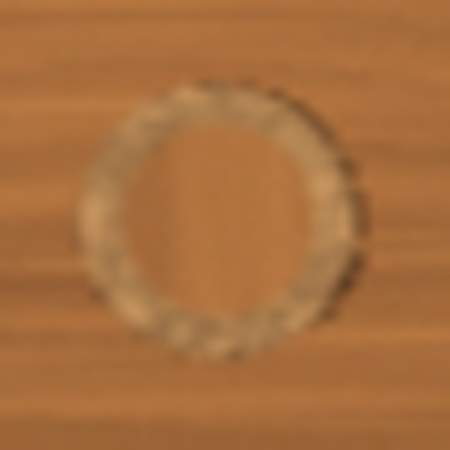

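The crop confirms the choice: the small cellar on the green plate has an ~18 px lid (56 mm), while the big one near the mill is clearly larger. The coaster ring is centred at top (381.4,221.5), 27.5 px across, which matches 96 mm. The outline ticks give mark ≈ (0.592,-0.054), yaw ≈ -7.4°.

```bash
cat >> h.py <<'E'
def goto(pos,yaw,n=None,step=.038):
    """print rows (tool axes, fractions) from measured pose to pos, tool z down, tool y at world angle yaw(deg)"""
    from bench import read_state
    s=read_state(); p=np.array(s["ee_pos"]); r=R.from_quat(s["eef_rot"])
    y=np.array([np.cos(np.radians(yaw)),np.sin(np.radians(yaw)),0]); z=np.array([0,0,-1.]); x=np.cross(y,z)
    g=R.from_matrix(np.stack([x,y,z],1)); rv=(r.inv()*g).as_rotvec()
    d=np.array(pos)-p
    if n is None: n=int(max(np.ceil(np.linalg.norm(d)/step),np.ceil(np.degrees(np.linalg.norm(rv))/10.2),1))
    print("t",round(s["time"],2),"p",p.round(4),"F",np.round(s["ft_force"],1),"w",round(s["width"],4),"dist",d.round(4),"n",n)
    dr=R.from_rotvec(rv/n); rows=[]
    for i in range(n):
        rows.append(np.concatenate([r.inv().apply(d/n)/.04,rv/n/np.radians(120)])); r=r*dr
    for i in range(0,n,5): print("["+",".join("["+",".join(f"{v:.3f}".rstrip('0').rstrip('.') if abs(v)>.0005 else '0' for v in q)+"]" for q in rows[i:i+5])+"]")
E
python3 - <<'E'
from h import *
t=dict(np.load("top0.npz")); s=dict(np.load("side0.npz"))
print('coaster top',onz(t,381.4,221.5,.005)); 
c=onz(t,381.4,221.5,.005); print(proj(s,c)); print('mark in side',proj(s,[.5916,-.0537,.01]),'tick far',proj(s,[.6771,-.0643,.01]))
g=cv2.cvtColor(s["img"],cv2.COLOR_RGB2HSV)
print('cellar in side', proj(s,[.588,-.05,.111]))
goto([.588,-.050,.26],-7.4)
E
```

```text
coaster top [ 0.43585441 -0.40301861  0.005     ]
[363.42974523 310.39738555]
mark in side [323.19043176 219.03871025] tick far [347.05396935 211.17831552]
cellar in side [322.47043613 190.52359391]
t 0.1 p [0.1526 0.6057 0.2219] F [-0.2 -0.6 -0.8] w 0.0875 dist [ 0.4354 -0.6557  0.0381] n 21
[[-0.693,-0.63,-0.045,0,0,0.033],[-0.735,-0.581,-0.045,0,0,0.033],[-0.774,-0.529,-0.045,0,0,0.033],[-0.808,-0.474,-0.045,0,0,0.033],[-0.839,-0.417,-0.045,0,0,0.033]]
[[-0.866,-0.358,-0.045,0,0,0.033],[-0.889,-0.297,-0.045,0,0,0.033],[-0.907,-0.235,-0.045,0,0,0.033],[-0.921,-0.172,-0.045,0,0,0.033],[-0.931,-0.108,-0.045,0,0,0.033]]
[[-0.936,-0.043,-0.045,0,0,0.033],[-0.937,0.022,-0.045,0,0,0.033],[-0.933,0.087,-0.045,0,0,0.033],[-0.925,0.151,-0.045,0,0,0.033],[-0.912,0.214,-0.045,0,0,0.033]]
[[-0.895,0.277,-0.045,0,0,0.033],[-0.874,0.338,-0.045,0,0,0.033],[-0.848,0.398,-0.045,0,0,0.033],[-0.819,0.456,-0.045,0,0,0.033],[-0.785,0.511,-0.045,0,0,0.033]]
[[-0.748,0.564,-0.045,0,0,0.033]]
```

View pics/cos.png

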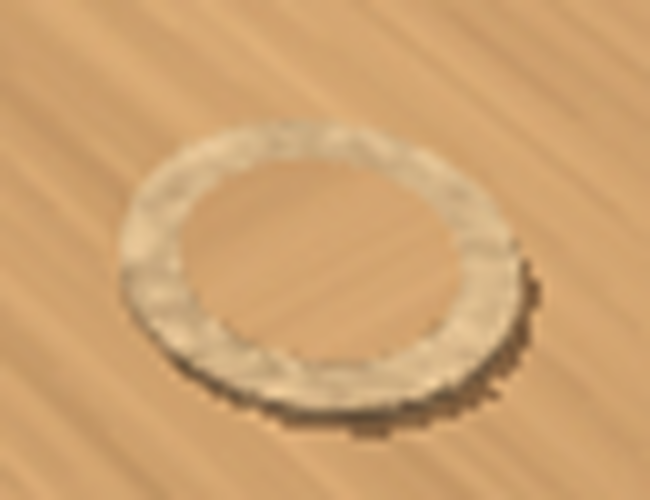

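The side view shows the coaster centre at ≈(362,311.5), and the top view predicts (363.4,310.4). They agree within about 3 mm. Moving over the cellar.

```bash
python3 -m inch '[[-0.69,-0.63,-0.1,0,0,0.033],[-0.735,-0.58,-0.1,0,0,0.033],[-0.774,-0.53,-0.1,0,0,0.033],[-0.81,-0.474,-0.1,0,0,0.033],[-0.84,-0.417,-0.1,0,0,0.033]]' 1
python3 -m inch '[[-0.866,-0.358,-0.1,0,0,0.033],[-0.89,-0.297,-0.1,0,0,0.033],[-0.907,-0.235,-0.05,0,0,0.033],[-0.92,-0.172,0,0,0,0.033],[-0.93,-0.108,0,0,0,0.033]]'
python3 -m inch '[[-0.936,-0.043,0,0,0,0.033],[-0.937,0.022,0,0,0,0.033],[-0.933,0.087,0,0,0,0.033],[-0.925,0.151,0,0,0,0.033],[-0.912,0.214,0,0,0,0.033]]'
python3 -m inch '[[-0.895,0.277,0,0,0,0.033],[-0.874,0.338,0,0,0,0.033],[-0.848,0.398,0,0,0,0.033],[-0.82,0.456,0,0,0,0.033],[-0.785,0.511,0,0,0,0.033]]'
python3 - <<'E'
from h import *
goto([.588,-.050,.14],-7.4)
E
```

```text
time: 0.72
ee_pos: [0.2569, 0.4487, 0.2424]
eef_rot: [0.293, 0.956, -0.0, -0.0]
ft_force: [0.1, -0.3, 0.3]
width: 0.0869
time: 1.35
ee_pos: [0.3612, 0.2918, 0.2524]
eef_rot: [0.454, 0.891, -0.0, -0.0]
ft_force: [0.1, -1.1, -0.8]
width: 0.0873
time: 1.98
ee_pos: [0.4646, 0.1355, 0.2524]
eef_rot: [0.6, 0.8, -0.0, -0.0]
ft_force: [1.0, 0.3, 0.5]
width: 0.0871
time: 2.6
ee_pos: [0.5681, -0.0205, 0.2525]
eef_rot: [0.729, 0.685, -0.0, 0.0]
ft_force: [-0.1, -0.3, 0.1]
width: 0.0868
t 2.6 p [ 0.5681 -0.0205  0.2525] F [-0.1 -0.3  0.1] w 0.0868 dist [ 0.0199 -0.0295 -0.1125] n 4
[[-0.176,0.136,0.703,0,0,0.008],[-0.174,0.138,0.703,0,0,0.008],[-0.172,0.141,0.703,0,0,0.008],[-0.169,0.144,0.703,0,0,0.008]]
```

```bash
python3 -m inch '[[-0.23,0.18,0.4,0,0,0.011],[-0.23,0.18,0.6,0,0,0.011],[-0.23,0.19,0.8,0,0,0.010],[0,0,0.8,0,0,0]]' 1
python3 - <<'E'
from h import *
from bench import camera
c=camera("side"); crop(c,250,120,400,260,5,"pics/s1.png")
goto([.588,-.050,.068],-7.4)
E
```

```text
time: 3.1
ee_pos: [0.5869, -0.0483, 0.1466]
eef_rot: [0.751, 0.661, -0.0, -0.0]
ft_force: [0.5, 0.4, -0.3]
width: 0.0867
t 3.15 p [ 0.5845 -0.0476  0.1424] F [-1.9  0.8 -4.5] w 0.0869 dist [ 0.0035 -0.0024 -0.0744] n 2
[[-0.023,0.053,0.929,-0.002,0,0.001],[-0.023,0.05,0.929,-0.002,0,0.001]]
```

View pics/s1.png

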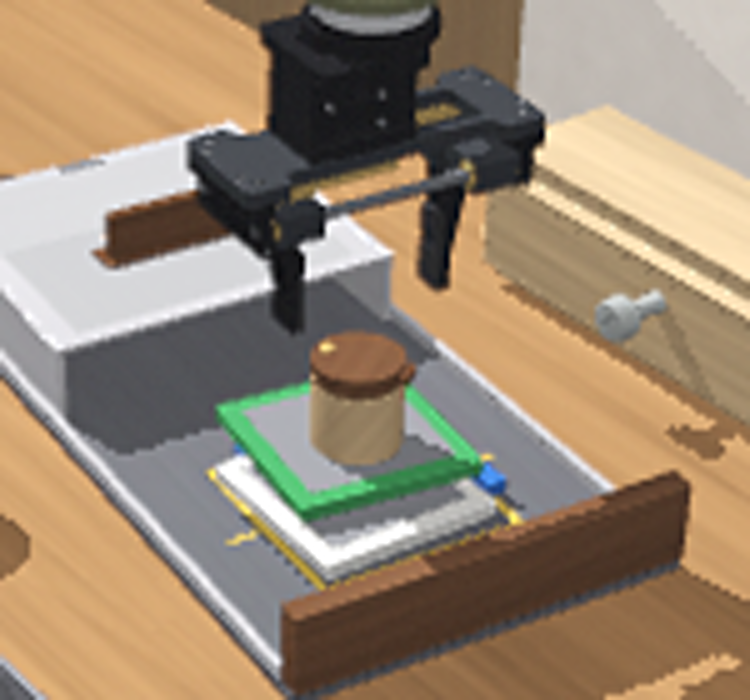

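The fingers are above and either side of the lid (crop (362,360) → side (322,192)). Descending and gripping.

```bash
python3 -m inch '[[-0.02,0.02,0.9,0,0,0],[-0.02,0.02,0.9,0,0,0],[0,0,0,0,0,0]]' 1
python3 -m inch '[[0,0,0,0,0,0],[0,0,0,0,0,0],[0,0,0,0,0,0],[0,0,0,0,0,0],[0,0,0,0,0,0]]' -1 12
```

```text
time: 3.52
ee_pos: [0.5866, -0.049, 0.0744]
eef_rot: [0.75, 0.661, -0.002, -0.002]
ft_force: [0.3, 0.3, 0.3]
width: 0.0872
time: 4.15
ee_pos: [0.5889, -0.0491, 0.077]
eef_rot: [0.75, 0.661, 0.0, -0.0]
ft_force: [-3.7, 0.5, 5.5]
width: 0.0553
```

```bash
python3 -m inch '[[0,0,0,0,0,0],[0,0,-0.2,0,0,0],[0,0,-0.5,0,0,0]]'
python3 - <<'E'
from h import *
from bench import camera
c=camera("side"); crop(c,250,120,400,260,5,"pics/s2.png")
goto([.4358,-.403,.20],-7.4)
E
```

```text
time: 4.53
ee_pos: [0.5882, -0.0492, 0.1047]
eef_rot: [0.75, 0.661, -0.001, -0.0]
ft_force: [-0.1, -0.9, -1.7]
width: 0.0558
t 4.58 p [ 0.5901 -0.0495  0.1082] F [1.7 0.1 1.2] w 0.0559 dist [-0.1543 -0.3535  0.0918] n 11
[[-0.841,-0.247,-0.21,0,0,0],[-0.841,-0.246,-0.21,0,0,0],[-0.841,-0.246,-0.21,0,0,0],[-0.841,-0.246,-0.209,0,0,0],[-0.841,-0.246,-0.209,0,0,0]]
[[-0.841,-0.245,-0.209,0,0,0],[-0.841,-0.245,-0.209,0,0,0],[-0.841,-0.245,-0.209,0,0,0],[-0.842,-0.245,-0.209,0,0,0],[-0.842,-0.245,-0.209,0,0,0]]
[[-0.842,-0.244,-0.209,0,0,0]]
```

View pics/s2.png

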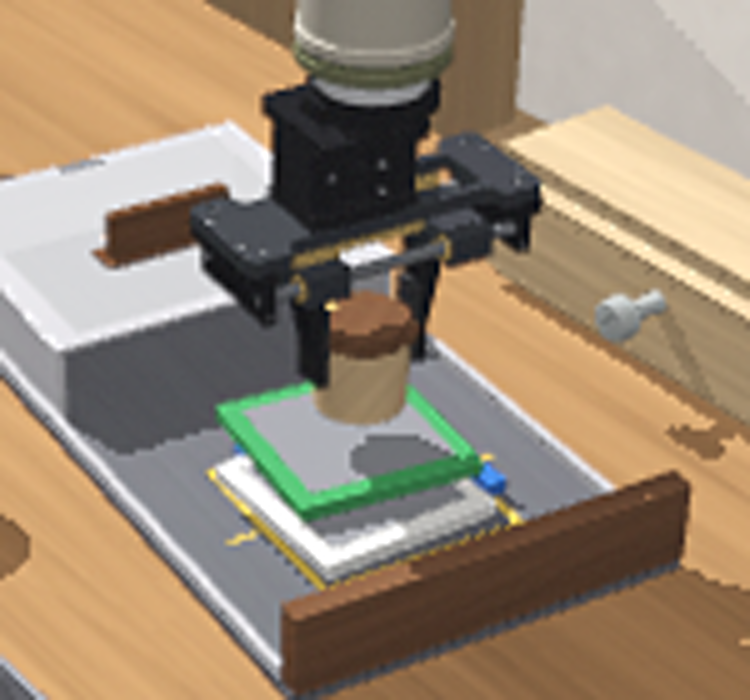

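The cellar is held upright, clear of the green plate, at crop (365,360) → side (323,192), with its shadow on the plate. Carrying it to the coaster.

```bash
python3 -m inch '[[-0.2,-0.06,-0.8,0,0,0],[-0.6,-0.18,-0.7,0,0,0],[-0.84,-0.25,-0.4,0,0,0],[-0.84,-0.25,-0.2,0,0,0],[-0.84,-0.25,0,0,0,0]]'
python3 -m inch '[[-0.84,-0.25,0,0,0,0],[-0.84,-0.25,0,0,0,0],[-0.84,-0.25,0,0,0,0],[-0.84,-0.25,0,0,0,0],[-0.84,-0.25,0,0,0,0]]'
python3 - <<'E'
from h import *
goto([.4358,-.403,.08],-7.4)
E
```

```text
time: 5.2
ee_pos: [0.533, -0.1773, 0.1902]
eef_rot: [0.75, 0.661, 0.001, 0.001]
ft_force: [-0.3, 0.4, -2.0]
width: 0.0556
time: 5.82
ee_pos: [0.462, -0.3376, 0.1894]
eef_rot: [0.75, 0.661, 0.0, 0.001]
ft_force: [0.4, -0.2, -1.0]
width: 0.0555
t 5.83 p [ 0.462  -0.3376  0.1894] F [ 0.4 -0.2 -1. ] w 0.0555 dist [-0.0262 -0.0654 -0.1094] n 4
[[-0.426,-0.112,0.684,0,0,0],[-0.426,-0.112,0.684,0,0,0],[-0.426,-0.111,0.684,0,0,0],[-0.426,-0.11,0.684,0,0,0]]
```

```bash
python3 -m inch '[[-0.7,-0.18,0.2,0,0,0],[-0.7,-0.18,0.6,0,0,0],[-0.3,-0.09,0.8,0,0,0],[0,0,0.8,0,0,0],[0,0,0,0,0,0]]'
python3 - <<'E'
from h import *
from bench import camera
c=camera("side"); crop(c,300,220,420,340,5,"pics/s3.png")
goto([.4358,-.403,.034],-7.4)
E
```

```text
time: 6.45
ee_pos: [0.435, -0.4009, 0.0913]
eef_rot: [0.75, 0.661, -0.0, -0.002]
ft_force: [0.5, 0.2, -0.6]
width: 0.0557
t 6.5 p [ 0.4359 -0.4016  0.0929] F [ 0.2  0.  -0.9] w 0.0554 dist [-0.0001 -0.0014 -0.0589] n 2
[[-0.018,0.002,0.737,0,0,0.001],[-0.018,0.002,0.737,0,0,0.001]]
```

View pics/s3.png

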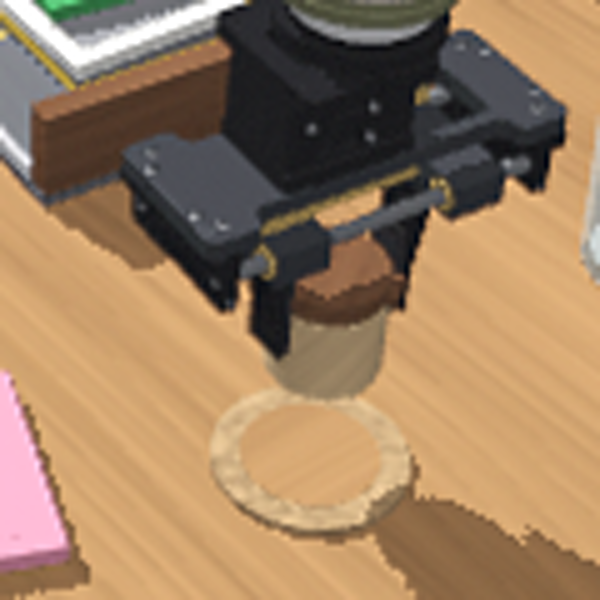

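The cellar is held upright above the coaster: its underside at crop (325,385) → side (365,297), the coaster centre at side (362,311). Lowering it.

```bash
python3 -m inch '[[-0.02,0,0.6,0,0,0],[0,0,0.45,0,0,0],[0,0,0.25,0,0,0],[0,0,0,0,0,0]]'
python3 -m inch '[[0,0,0.06,0,0,0],[0,0,0.06,0,0,0],[0,0,0,0,0,0]]'
```

```text
time: 7.0
ee_pos: [0.4358, -0.4023, 0.0404]
eef_rot: [0.75, 0.661, -0.0, -0.0]
ft_force: [-0.1, -0.6, -0.8]
width: 0.0554
time: 7.38
ee_pos: [0.4359, -0.4024, 0.0357]
eef_rot: [0.75, 0.661, 0.0, -0.0]
ft_force: [1.2, -0.2, -1.2]
width: 0.0553
```

```bash
python3 -m inch '[[0,0,0.06,0,0,0],[0,0,0,0,0,0]]'
python3 -m inch '[[0,0,0.06,0,0,0],[0,0,0,0,0,0]]'
python3 -m inch '[[0,0,0.06,0,0,0],[0,0,0,0,0,0]]'
```

```text
time: 7.62
ee_pos: [0.4358, -0.4024, 0.0331]
eef_rot: [0.75, 0.661, 0.0, -0.0]
ft_force: [-0.4, -0.1, -1.5]
width: 0.0557
time: 7.88
ee_pos: [0.4358, -0.4023, 0.0307]
eef_rot: [0.75, 0.661, -0.0, -0.0]
ft_force: [-0.1, 0.8, -1.5]
width: 0.0557
time: 8.12
ee_pos: [0.4359, -0.4029, 0.0294]
eef_rot: [0.75, 0.661, 0.0, 0.0]
ft_force: [-2.4, 2.3, 8.2]
width: 0.0555
```

Contact (8 N up). Releasing, then rising.

```bash
python3 -m inch '[[0,0,0,0,0,0],[0,0,0,0,0,0],[0,0,0,0,0,0],[0,0,0,0,0,0]]' 1
python3 -m inch '[[0,0,-0.4,0,0,0],[0,0,-0.8,0,0,0],[0,0,-1,0,0,0],[0,0,-1,0,0,0],[0,0,-0.8,0,0,0]]'
python3 - <<'E'
from h import *
from bench import camera
s=camera("side"); t=camera("top"); crop(s,300,220,420,340,4,"pics/s4.png");crop(t,235,130,335,225,6,"pics/t4.png")
np.savez("top1.npz",**t);np.savez("side1.npz",**s)
a=cv2.imread("pics/s4.png"); b=cv2.imread("pics/t4.png")
E
```

```text
time: 8.62
ee_pos: [0.4359, -0.4025, 0.0284]
eef_rot: [0.75, 0.661, 0.0, -0.0]
ft_force: [-0.4, -0.8, -0.6]
width: 0.0845
time: 9.25
ee_pos: [0.4359, -0.4029, 0.1914]
eef_rot: [0.75, 0.661, 0.0, 0.001]
ft_force: [-0.2, 0.7, -0.1]
width: 0.0871
```

View pics/s4.png

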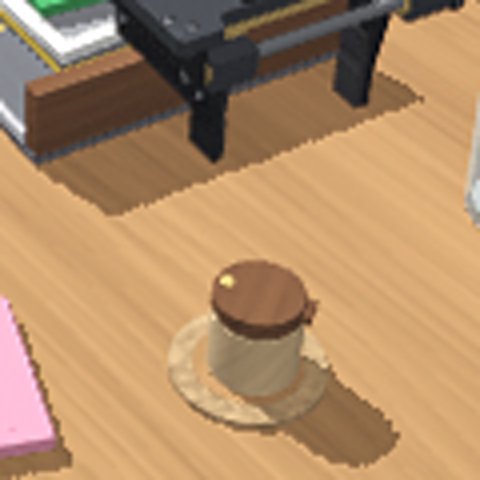

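View pics/t4.png

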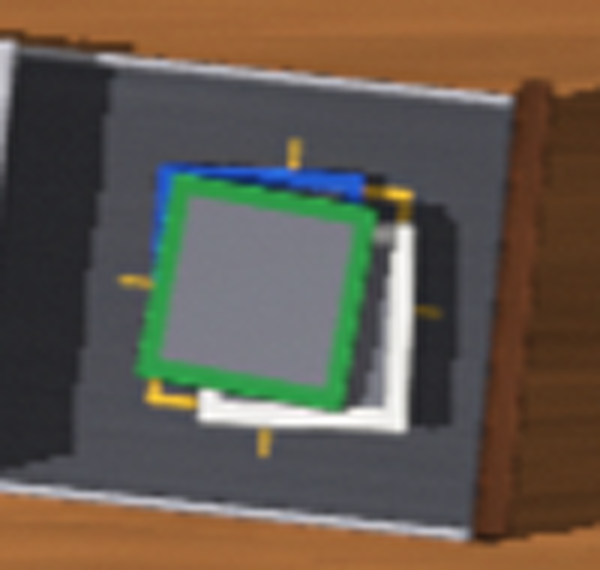

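The cellar stands upright near the middle of the coaster: lid at crop (258,298) → side (364,294), coaster ring around its foot. On the stack, white is off to the right, green is turned, and blue sits slightly far-left. The four ticks are at top (283.6,155.1), (278.6,203.4), (256.9,176.4) and (305.9,181.6).

```bash
cat >> h.py <<'E'
def fitmark(c,ticks):
    F,N,L,Rr=[onz(c,*q,.01)[:2] for q in ticks]
    m=(F+N+L+Rr)/4; a1=np.degrees(np.arctan2(*(F-N)[::-1])); a2=np.degrees(np.arctan2(*(L-Rr)[::-1]))-90
    print("mid",(F+N)/2,(L+Rr)/2,"len",np.linalg.norm(F-N),np.linalg.norm(L-Rr),"ang",a1,a2); return m,(a1+a2)/2
E
python3 - <<'E'
from h import *
t=dict(np.load("top1.npz"))
m,a=fitmark(t,[(283.58,155.08),(278.58,203.4),(256.9,176.4),(305.9,181.6)]); print(m,a)
W=cloud(t)
def tomark(p): 
    A=np.radians(a); d=np.array(p)[...,:2]-m; return np.stack([d[...,0]*np.cos(A)+d[...,1]*np.sin(A),-d[...,0]*np.sin(A)+d[...,1]*np.cos(A)],-1)
px=lambda x,y:(235+(x+.5)/6-.5,130+(y+.5)/6-.5)
for n,z,pts in (("green",.052,[(172,174),(378,212),(343,410),(136,375)]),("white",.038,[(198,420),(408,432),(414,222)]),("blue",.024,[(158,163),(365,175)]),("rail",.01,[(15,40),(515,97),(0,488),(470,537)]),("frame",.01,[(512,97),(470,537)]),("cell",0,[])):
    for p in pts: print(n,(tomark(onz(t,*px(*p),z))*1000).round(1))
# rails by hatch front edge, fin
print('fin',(tomark(W[170,208])*1000).round(1),'hatch front',[(tomark(onz(t,u,v,.062))*1000).round(1) for u,v in ((239,135),(232,208))])
E
```

```text
mid [ 0.59199195 -0.0538387 ] [ 0.5924991  -0.05492422] len 0.17243532962299946 0.17354477394697376 ang -7.053937108493074 -7.240859527932486
[ 0.59224553 -0.05438146] -7.14739831821278
green [58.1 68.8]
green [ 48.6 -51. ]
green [-67.  -42.7]
green [-59.4  76.9]
white [-79.9  39.3]
white [-74.2 -81.5]
white [ 47.5 -72.7]
blue [68.9 78.9]
blue [ 74.5 -42. ]
rail [135.8 171.5]
rail [ 132.8 -125.6]
rail [-128.9  150.9]
rail [-128.8 -124.9]
frame [ 132.6 -123.9]
frame [-128.8 -124.9]
fin [ -6.8 247.1] hatch front [array([128.9, 159.8]), array([-123.5,  155.7])]
```

Rails (±131) and frame (-125) match the given sizes, so the mark is at (0.5922,-0.0544), yaw -7.1°, with the hatch at ≈0.285. First push is from the -y side.

```bash
cat >> h.py <<'E'
M=np.array([.5922,-.0544]); A=np.radians(-7.1)
def mw(x,y,z): return [M[0]+x*np.cos(A)-y*np.sin(A),M[1]+x*np.sin(A)+y*np.cos(A),z]
def inv(p):
    d=np.array(p)[...,:2]-M; return np.stack([d[...,0]*np.cos(A)+d[...,1]*np.sin(A),-d[...,0]*np.sin(A)+d[...,1]*np.cos(A)],-1)
E
python3 - <<'E'
from h import *
goto(mw(0,-.1,.13),-7.1,n=8)
E
```

```text
t 9.35 p [ 0.4369 -0.4041  0.1932] F [-0.3 -0.4 -0.9] w 0.0871 dist [ 0.143   0.2505 -0.0632] n 8
[[0.833,0.344,0.197,0,0,0],[0.833,0.344,0.197,0,0,0],[0.833,0.345,0.197,0,0,0],[0.833,0.345,0.197,0,0,0],[0.833,0.345,0.197,0,0,0]]
[[0.832,0.346,0.197,0,0,0],[0.832,0.346,0.197,0,0,0],[0.832,0.346,0.197,0,0,0]]
```

```bash
python3 -m inch '[[0.833,0.344,0,0,0,0],[0.833,0.344,0,0,0,0],[0.833,0.345,0.1,0,0,0],[0.833,0.345,0.2,0,0,0],[0.833,0.345,0.4,0,0,0]]' 0.38
python3 -m inch '[[0.832,0.346,0.4,0,0,0],[0.832,0.346,0.4,0,0,0],[0.832,0.346,0.08,0,0,0],[0,0,0,0,0,0]]'
python3 - <<'E'
from h import *
goto(mw(0,-.1,.016),-7.1); from bench import read_state; print(inv(read_state()["ee_pos"]))
E
```

```text
time: 9.98
ee_pos: [0.5257, -0.2449, 0.1609]
eef_rot: [0.75, 0.661, 0.0, 0.0]
ft_force: [-0.0, -0.4, -0.2]
width: 0.0606
time: 10.48
ee_pos: [0.5798, -0.1484, 0.1247]
eef_rot: [0.748, 0.663, 0.0, -0.001]
ft_force: [0.1, -0.9, 0.7]
width: 0.0602
t 10.47 p [ 0.5798 -0.1484  0.1247] F [ 0.1 -0.9  0.7] w 0.0602 dist [ 1.000e-04 -5.200e-03 -1.087e-01] n 3
[[-0.044,0.007,0.906,0,0,0.001],[-0.043,0.006,0.906,0,0,0.001],[-0.043,0.006,0.906,0,0,0.001]]
[-0.00071836 -0.09484953]
```

```bash
python3 -m inch '[[-0.13,0,0.4,0,0,0],[0,0,0.8,0,0,0],[0,0,0.8,0,0,0],[0,0,0.7,0,0,0],[0,0,0,0,0,0]]'
python3 - <<'E'
from h import *
from bench import camera
c=camera("side"); crop(c,280,170,400,270,6,"pics/s5.png")
goto(mw(0,-.07,.016),-7.1); from bench import read_state; print(inv(read_state()["ee_pos"]))
E
```

```text
time: 11.1
ee_pos: [0.5755, -0.1586, 0.0151]
eef_rot: [0.751, 0.66, -0.002, -0.001]
ft_force: [-0.0, -0.3, -0.8]
width: 0.0598
t 11.15 p [ 0.5768 -0.1587  0.0168] F [1.4 0.7 0.4] w 0.0599 dist [ 0.0068  0.0348 -0.0008] n 1
[[0.884,0.057,0.019,-0.001,0,-0.002]]
[-0.00241075 -0.10535791]
```

View pics/s5.png

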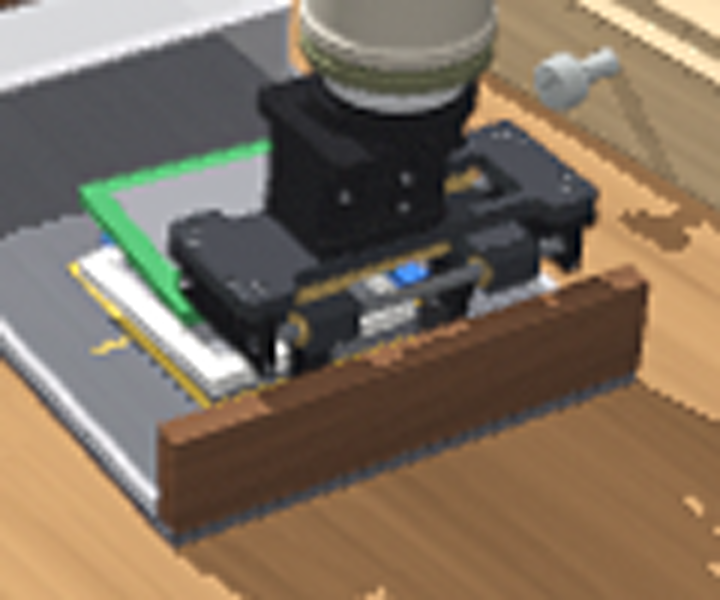

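The fingers are down between the frame and the stack (crop (330,340) → side (335,227)), with no contact. Pushing toward +y in small steps.

```bash
python3 -m inch '[[0.15,0.05,0.02,0,0,0],[0.15,0,0,0,0,0],[0.12,0,0,0,0,0],[0.1,0,0,0,0,0],[0.1,0,0,0,0,0]]'
python3 -m inch '[[0.08,0,0,0,0,0],[0.05,0,0,0,0,0],[0,0,0,0,0,0]]'
python3 - <<'E'
from h import *
from bench import read_state; s=read_state();print(inv(s["ee_pos"]),s["ft_force"])
E
```

```text
time: 11.78
ee_pos: [0.5831, -0.133, 0.0168]
eef_rot: [0.75, 0.661, -0.0, 0.0]
ft_force: [-0.7, -3.2, 1.2]
width: 0.0599
time: 12.15
ee_pos: [0.5839, -0.1272, 0.0164]
eef_rot: [0.75, 0.662, 0.0, -0.0]
ft_force: [-0.6, -1.8, 1.5]
width: 0.0599
[ 0.00075353 -0.0732587 ] [-0.6209871  -1.81785023  1.48107184]
```

```bash
python3 -m inch '[[0.09,0,0,0,0,0],[0,0,0,0,0,0],[0,0,0,0,0,0]]'
python3 - <<'E'
from h import *
from bench import read_state,camera; s=read_state();print(inv(s["ee_pos"]),s["ft_force"])
t=camera("top"); crop(t,235,130,335,225,6,"pics/t6.png"); np.savez("top2.npz",**t)
E
```

```text
time: 12.52
ee_pos: [0.5844, -0.1233, 0.0164]
eef_rot: [0.75, 0.662, 0.0, -0.0]
ft_force: [-0.0, 0.3, 1.0]
width: 0.0604
[ 0.00077743 -0.069377  ] [-0.0473941   0.26092866  0.98396686]
```

View pics/t6.png

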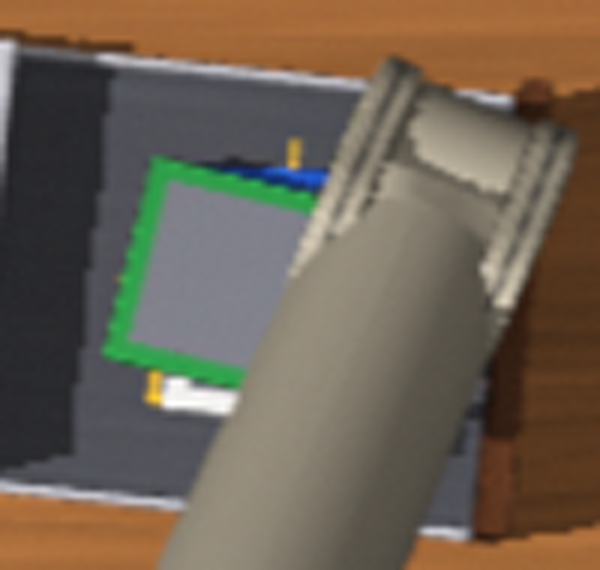

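White has moved left (its left edge is now crop x≈160), and green was carried left with its corner at crop (106,352). Backing off, lifting over, and pushing from the +y side.

```bash
python3 -m inch '[[-0.2,0,0,0,0,0],[-0.1,0,-0.3,0,0,0],[0,0,-0.9,0,0,0],[0.2,0,-0.7,0,0,0],[0.6,0,-0.3,0,0,0]]'
python3 -m inch '[[0.9,0,0,0,0,0],[0.9,0,0,0,0,0],[0.9,0,0,0,0,0],[0.9,0,0,0,0,0],[0.5,0,0,0,0,0]]'
python3 - <<'E'
from h import *
goto(mw(0,.12,.016),-7.1); from bench import read_state; print(inv(read_state()["ee_pos"]))
E
```

```text
time: 13.2
ee_pos: [0.5874, -0.1061, 0.1073]
eef_rot: [0.751, 0.66, 0.001, 0.001]
ft_force: [0.0, 0.2, -0.2]
width: 0.0601
time: 13.82
ee_pos: [0.6076, 0.0603, 0.1052]
eef_rot: [0.749, 0.662, 0.0, -0.0]
ft_force: [0.3, -0.1, 0.0]
width: 0.0601
t 13.82 p [0.6076 0.0603 0.1052] F [ 0.3 -0.1  0. ] w 0.0601 dist [-0.0005  0.0043 -0.0892] n 3
[[0.035,-0.009,0.743,0,0,0],[0.035,-0.009,0.743,0,0,0],[0.035,-0.009,0.743,0,0,0]]
[0.00106429 0.11575186]
```

```bash
python3 -m inch '[[0.05,-0.02,0.4,0,0,0],[0,0,0.8,0,0,0],[0,0,0.7,0,0,0],[0,0,0.3,0,0,0],[0,0,0,0,0,0]]'
python3 - <<'E'
from h import *
goto(mw(0,.07,.016),-7.1); from bench import read_state; print(inv(read_state()["ee_pos"]))
E
```

```text
time: 14.45
ee_pos: [0.6062, 0.0592, 0.0159]
eef_rot: [0.751, 0.661, -0.001, -0.0]
ft_force: [0.1, 0.1, -0.7]
width: 0.06
t 14.45 p [0.6062 0.0592 0.0159] F [ 0.1  0.1 -0.7] w 0.06 dist [-0.0053 -0.0442  0.0001] n 2
[[-0.556,0.004,-0.001,0,0,-0.001],[-0.556,0.003,-0.001,0,0,-0.001]]
[-0.0001666   0.11447567]
```

```bash
python3 -m inch '[[-0.17,0,0,0,0,0],[-0.17,0,0,0,0,0],[-0.17,0,0,0,0,0],[-0.17,0,0,0,0,0],[-0.15,0,0,0,0,0]]'
python3 -m inch '[[-0.12,0,0,0,0,0],[-0.1,0,0,0,0,0],[-0.07,0,0,0,0,0],[0,0,0,0,0,0],[0,0,0,0,0,0]]'
python3 - <<'E'
from h import *
from bench import read_state,camera; s=read_state();print(inv(s["ee_pos"]),s["ft_force"])
s=camera("side"); crop(s,280,170,400,270,6,"pics/s7.png")
E
```

```text
time: 15.08
ee_pos: [0.603, 0.0281, 0.0169]
eef_rot: [0.75, 0.662, 0.001, -0.0]
ft_force: [1.3, 4.0, 3.7]
width: 0.0602
time: 15.7
ee_pos: [0.6012, 0.0161, 0.0165]
eef_rot: [0.75, 0.661, -0.0, 0.0]
ft_force: [2.0, 3.2, 2.0]
width: 0.0599
[0.00020792 0.07104095] [1.97057971 3.21506348 2.02440828]
```

View pics/s7.png

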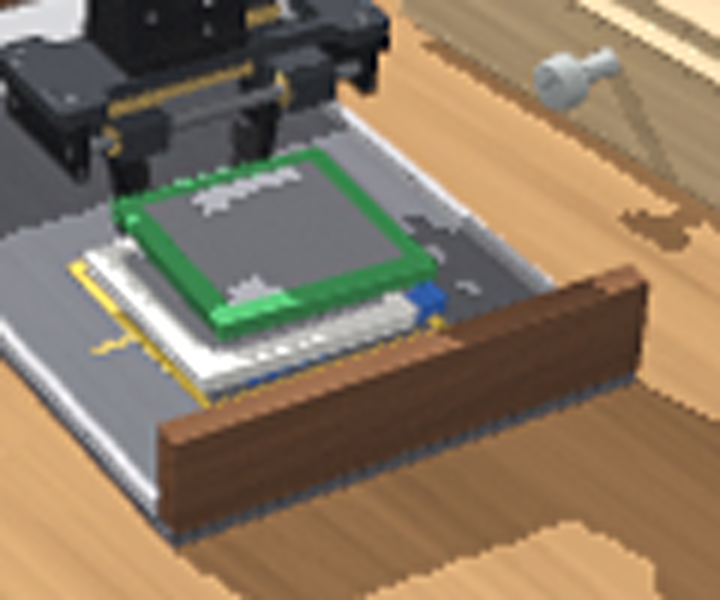

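All three edges are flush along the fingers on the +y side, with green at crop (115,210)-(320,155). Finishing this push, then backing off and turning 90° for the x pushes.

```bash
python3 -m inch '[[-0.04,0,0,0,0,0],[0,0,0,0,0,0]]'
python3 -m inch '[[0.2,0,0,0,0,0],[0.2,0,-0.3,0,0,0],[0,0,-0.9,0,0,0],[0,0,-0.9,0,0,0],[0,0,-0.2,0,0,0]]'
python3 - <<'E'
from h import *
from bench import read_state; s=read_state();print(inv(s["ee_pos"]),s["joint_positions"])
goto(mw(-.11,0.01,.105),82.9)
goto(mw(-.11,0.01,.105),-97.1)
E
```

```text
time: 16.0
ee_pos: [0.6008, 0.0146, 0.0164]
eef_rot: [0.75, 0.661, -0.0, -0.0]
ft_force: [0.4, 2.8, 2.2]
width: 0.0601
time: 16.62
ee_pos: [0.6042, 0.0306, 0.1115]
eef_rot: [0.75, 0.661, 0.002, 0.001]
ft_force: [0.4, 0.7, -0.5]
width: 0.06
[0.00142869 0.08585294] [-0.63462449  0.42229564  0.64343814  1.68324705 -0.27664369  1.12470246
 -0.03919854]
t 16.62 p [0.6042 0.0306 0.1115] F [ 0.4  0.7 -0.5] w 0.06 dist [-0.1199 -0.0615 -0.0065] n 9
[[-0.211,-0.309,0.017,0,0,-0.083],[-0.154,-0.341,0.017,0,0,-0.083],[-0.093,-0.363,0.017,0,0,-0.083],[-0.028,-0.373,0.017,0,0,-0.083],[0.037,-0.373,0.017,0,0,-0.083]]
[[0.101,-0.36,0.017,0,0,-0.083],[0.163,-0.337,0.017,0,0,-0.083],[0.219,-0.304,0.018,0,0,-0.083],[0.268,-0.261,0.018,0,0,-0.083]]
t 16.62 p [0.6042 0.0306 0.1115] F [ 0.4  0.7 -0.5] w 0.06 dist [-0.1199 -0.0615 -0.0065] n 9
[[-0.211,-0.309,0.017,0,0,0.083],[-0.262,-0.268,0.017,0,0,0.083],[-0.304,-0.218,0.017,0,0,0.083],[-0.337,-0.162,0.017,0,0,0.083],[-0.36,-0.101,0.017,0,0,0.083]]
[[-0.373,-0.037,0.017,0,0,0.083],[-0.373,0.028,0.018,0,0,0.083],[-0.363,0.092,0.018,0,0,0.083],[-0.341,0.154,0.018,0,0,0.083]]
```

```bash
python3 -m inch '[[-0.21,-0.31,0,0,0,-0.083],[-0.155,-0.34,0,0,0,-0.083],[-0.095,-0.36,0,0,0,-0.083],[-0.03,-0.375,0,0,0,-0.083],[0.035,-0.375,0,0,0,-0.083]]'
python3 -m inch '[[0.1,-0.36,0,0,0,-0.083],[0.165,-0.335,0,0,0,-0.083],[0.22,-0.305,0,0,0,-0.083],[0.27,-0.26,0,0,0,-0.083],[0,0,0,0,0,0]]'
python3 - <<'E'
from h import *
from bench import camera,read_state
goto(mw(-.105,0.00,.016),82.9); print(inv(read_state()["ee_pos"]))
t=camera("top"); crop(t,235,130,335,225,6,"pics/t8.png"); np.savez("top3.npz",**t)
E
```

```text
time: 17.25
ee_pos: [0.5354, -0.004, 0.1081]
eef_rot: [0.399, 0.917, -0.0, -0.0]
ft_force: [0.7, -0.4, -0.2]
width: 0.0598
time: 17.88
ee_pos: [0.4819, -0.0311, 0.1083]
eef_rot: [0.067, 0.998, 0.0, -0.0]
ft_force: [0.6, 0.2, 0.4]
width: 0.0603
t 17.88 p [ 0.4819 -0.0311  0.1083] F [0.6 0.2 0.4] w 0.0603 dist [ 0.0061 -0.0104 -0.0923] n 3
[[-0.062,-0.079,0.769,0,0,-0.002],[-0.062,-0.079,0.769,0,0,-0.002],[-0.061,-0.079,0.769,0,0,-0.002]]
[-0.11229152  0.0095424 ]
```

View pics/t8.png

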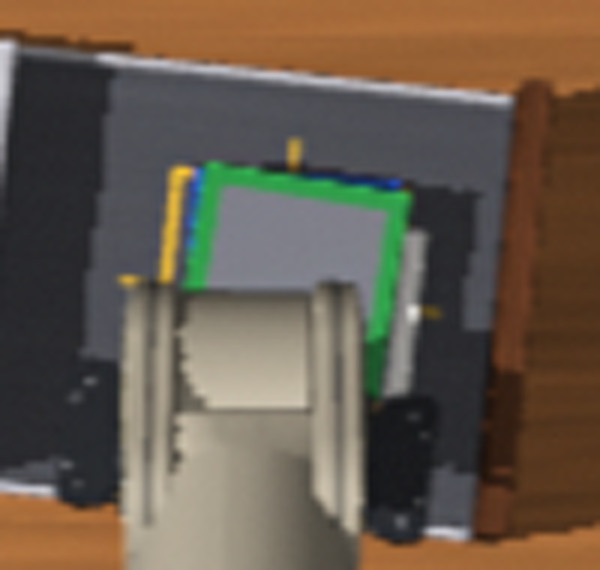

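Run:
```python
from h import *
t=dict(np.load("top3.npz"))
px=lambda x,y:(235+(x+.5)/6-.5,130+(y+.5)/6-.5)
for n,z,p in (("greenL",.052,(206,162)),("greenL2",.052,(187,285)),("greenR",.052,(412,195)),("whiteR",.038,(427,232)),("whiteR",.038,(410,395)),("blueL",.024,(192,170)),("yelOuter L",.01,(170,168)),("yel2",.01,(160,280))): print(n,(inv(onz(t,*px(*p),z))*1000).round(1))
```

```text
greenL [67.2 50.1]
greenL2 [-4.7 53.4]
greenR [ 60.4 -69.4]
whiteR [ 42.4 -80.7]
whiteR [-52.8 -80.4]
blueL [67.  58.7]
yelOuter L [69.4 72.3]
yel2 [ 2.7 71.1]
```

Blue's left edge is now at ≈+58, but blue carried white (right edge -80) and green along. So bottom plate first, then middle, then top. For x: +x side (blue), then -x (white), then +x (green).

```bash
python3 -m inch '[[-0.9,-0.1,0,0,0,0],[-0.9,-0.1,0,0,0,0],[-0.9,-0.1,0,0,0,0],[-0.9,-0.1,0,0,0,0],[-0.9,-0.1,0,0,0,0]]'
python3 -m inch '[[-0.9,0,0.1,0,0,0],[-0.1,0,0.8,0,0,0],[0,0,0.8,0,0,0],[0,0,0.4,0,0,0],[0,0,0,0,0,0]]'
python3 - <<'E'
from h import *
from bench import camera,read_state
goto(mw(.071,-0.01,.016),82.9); print(inv(read_state()["ee_pos"]))
E
```

```text
time: 18.55
ee_pos: [0.6603, -0.0735, 0.1078]
eef_rot: [0.067, 0.998, -0.0, -0.0]
ft_force: [0.4, -0.3, 0.5]
width: 0.0604
time: 19.18
ee_pos: [0.6978, -0.0789, 0.0234]
eef_rot: [0.066, 0.998, -0.0, -0.001]
ft_force: [0.7, 0.4, 1.1]
width: 0.0602
t 19.18 p [ 0.6978 -0.0789  0.0234] F [0.7 0.4 1.1] w 0.0602 dist [-0.0363  0.0058 -0.0074] n 1
[[0.919,0.024,0.186,0,-0.001,-0.004]]
[ 0.10777436 -0.01128935]
```

```bash
python3 -m inch '[[0.12,0,0.17,0,0,0],[0.17,0,0,0,0,0],[0.17,0,0,0,0,0],[0.16,0,0,0,0,0],[0.14,0,0,0,0,0]]'
python3 -m inch '[[0.11,0,0,0,0,0],[0.05,0,0,0,0,0],[0,0,0,0,0,0]]'
python3 - <<'E'
from h import *
from bench import read_state; s=read_state();print(inv(s["ee_pos"]),s["ft_force"])
E
```

```text
time: 19.8
ee_pos: [0.6683, -0.0757, 0.0183]
eef_rot: [0.066, 0.998, -0.0, 0.001]
ft_force: [2.8, -0.6, -0.5]
width: 0.0597
time: 20.18
ee_pos: [0.662, -0.0744, 0.018]
eef_rot: [0.066, 0.998, 0.0, 0.0]
ft_force: [3.0, -0.3, 2.0]
width: 0.0601
[ 0.07178737 -0.01126224] [ 2.96570007 -0.30614755  1.96288628]
```

```bash
python3 -m inch '[[0.02,0,0,0,0,0],[-0.2,0,0,0,0,0],[-0.1,0,-0.4,0,0,0],[0,0,-0.9,0,0,0],[0.3,0,-0.8,0,0,0]]'
python3 -m inch '[[0.95,0,0,0,0,0],[0.95,0,0,0,0,0],[0.95,0,0,0,0,0],[0.95,0,0,0,0,0],[0.95,0,0,0,0,0]]'
python3 - <<'E'
from h import *
from bench import camera,read_state
t=camera("top"); crop(t,235,130,335,225,6,"pics/t9.png"); np.savez("top4.npz",**t)
goto(mw(-.12,-0.005,.016),82.9); print(inv(read_state()["ee_pos"]))
E
```

```text
time: 20.8
ee_pos: [0.6614, -0.0747, 0.1035]
eef_rot: [0.066, 0.998, -0.0, 0.0]
ft_force: [0.5, -0.2, 0.1]
width: 0.0599
time: 21.42
ee_pos: [0.4716, -0.0496, 0.1024]
eef_rot: [0.066, 0.998, 0.0, 0.0]
ft_force: [0.1, 0.9, 0.4]
width: 0.0602
t 21.48 p [ 0.4672 -0.0494  0.1016] F [-0.9 -0.9 -1.2] w 0.0601 dist [ 0.0053  0.0049 -0.0856] n 3
[[-0.041,0.046,0.713,0,-0.001,-0.001],[-0.04,0.046,0.713,0,-0.001,-0.001],[-0.039,0.046,0.713,0,-0.001,-0.001]]
[-0.12462056 -0.01051179]
```

View pics/t9.png

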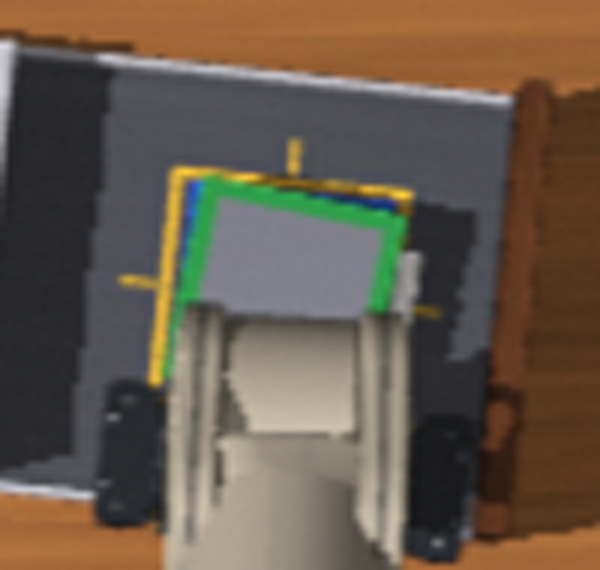

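The yellow far line is now visible at crop (172,165)-(412,188), with blue just inside it. White still sticks out to the right. Pushing from the -x side now.

```bash
python3 -m inch '[[0,0.1,0.5,0,0,0],[0,0,0.8,0,0,0],[0,0,0.6,0,0,0],[-0.1,0,0.2,0,0,0],[-0.17,0,0,0,0,0]]'
python3 - <<'E'
from h import *
from bench import camera,read_state
goto(mw(-.071,-0.005,.016),82.9); print(inv(read_state()["ee_pos"]))
E
```

```text
time: 22.1
ee_pos: [0.4844, -0.0471, 0.0182]
eef_rot: [0.066, 0.998, 0.0, -0.0]
ft_force: [-0.8, 0.3, 0.2]
width: 0.0601
t 22.1 p [ 0.4844 -0.0471  0.0182] F [-0.8  0.3  0.2] w 0.0601 dist [ 0.0367 -0.0034 -0.0022] n 1
[[-0.921,0.035,0.055,0,0,-0.004]]
[-0.10784026 -0.00612074]
```

```bash
python3 -m inch '[[-0.17,0.02,0.04,0,0,0],[-0.17,0.01,0,0,0,0],[-0.17,0,0,0,0,0],[-0.14,0,0,0,0,0],[-0.12,0,0,0,0,0]]'
python3 -m inch '[[-0.05,0,0,0,0,0],[0,0,0,0,0,0]]'
python3 - <<'E'
from h import *
from bench import read_state; s=read_state();print(inv(s["ee_pos"]),s["ft_force"])
E
```

```text
time: 22.72
ee_pos: [0.5148, -0.0497, 0.0161]
eef_rot: [0.066, 0.998, 0.0, -0.0]
ft_force: [-3.8, 0.8, 3.1]
width: 0.0603
time: 22.98
ee_pos: [0.5169, -0.0501, 0.0161]
eef_rot: [0.066, 0.998, 0.0, 0.0]
ft_force: [0.4, 0.6, -0.3]
width: 0.0603
[-0.07523469 -0.00498867] [ 0.38727086  0.55207563 -0.34470689]
```

```bash
python3 -m inch '[[-0.1,0,0,0,0,0],[0,0,0,0,0,0],[0.2,0,0,0,0,0],[0.1,0,-0.5,0,0,0],[0,0,-0.9,0,0,0]]'
python3 -m inch '[[-0.3,0,-0.7,0,0,0],[-0.95,0,0,0,0,0],[-0.95,0,0,0,0,0],[-0.95,0,0,0,0,0],[-0.95,0,0,0,0,0]]'
python3 - <<'E'
from h import *
from bench import camera,read_state
t=camera("side"); crop(t,280,170,400,270,6,"pics/s10.png")
goto(mw(.11,0,.016),82.9); print(inv(read_state()["ee_pos"]))
E
```

```text
time: 23.6
ee_pos: [0.507, -0.049, 0.0718]
eef_rot: [0.066, 0.998, -0.0, -0.001]
ft_force: [1.0, 0.9, 0.4]
width: 0.0602
time: 24.22
ee_pos: [0.6721, -0.0706, 0.1001]
eef_rot: [0.066, 0.998, 0.0, 0.0]
ft_force: [0.0, 0.3, -0.2]
width: 0.06
t 24.27 p [ 0.6752 -0.0707  0.0995] F [-3.7  2.7  0.4] w 0.0601 dist [ 0.0262  0.0027 -0.0835] n 3
[[-0.212,0.052,0.696,0,0,-0.001],[-0.212,0.051,0.696,0,0,-0.001],[-0.213,0.05,0.696,0,0,-0.001]]
[ 0.08438918 -0.00595913]
```

View pics/s10.png

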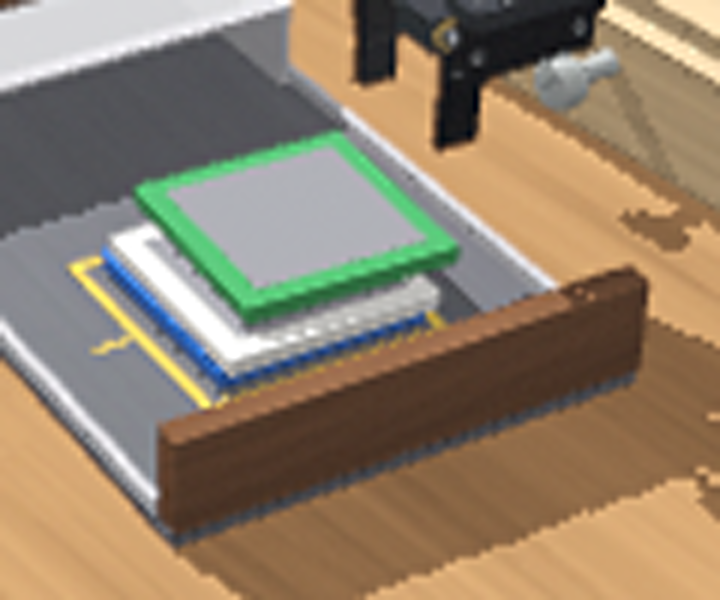

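Blue and white are flush on the near side (crop (105,245)-(230,370)) and green is left over toward +x. Final +x push on green.

```bash
python3 -m inch '[[-0.55,0.1,0,0,0,0],[-0.1,0,0.7,0,0,0],[0,0,0.8,0,0,0],[0,0,0.5,0,0,0],[0.1,0,0,0,0,0]]'
python3 - <<'E'
from h import *
from bench import camera,read_state
goto(mw(.071,0,.016),82.9); print(inv(read_state()["ee_pos"]))
E
```

```text
time: 24.9
ee_pos: [0.6923, -0.0693, 0.0187]
eef_rot: [0.066, 0.998, -0.0, -0.001]
ft_force: [-0.3, -0.3, 0.4]
width: 0.0599
t 24.9 p [ 0.6923 -0.0693  0.0187] F [-0.3 -0.3  0.4] w 0.0599 dist [-0.0297  0.0062 -0.0027] n 1
[[0.756,0.055,0.07,0,-0.001,-0.004]]
[ 0.10121125 -0.00244692]
```

```bash
python3 -m inch '[[0.17,0.03,0.06,0,0,0],[0.17,0,0,0,0,0],[0.15,0,0,0,0,0],[0.13,0,0,0,0,0],[0.1,0,0,0,0,0]]'
python3 -m inch '[[0.03,0,0,0,0,0],[0,0,0,0,0,0]]'
python3 - <<'E'
from h import *
from bench import camera,read_state
goto(mw(.071,0,.016),82.9); print(inv(read_state()["ee_pos"]))
E
```

```text
time: 25.52
ee_pos: [0.6652, -0.0645, 0.0182]
eef_rot: [0.066, 0.998, 0.0, 0.0]
ft_force: [2.0, -0.4, 1.3]
width: 0.0599
time: 25.78
ee_pos: [0.6638, -0.0644, 0.0176]
eef_rot: [0.066, 0.998, 0.0, -0.0]
ft_force: [0.1, -0.0, 1.3]
width: 0.0602
t 25.77 p [ 0.6638 -0.0644  0.0176] F [ 0.1 -0.   1.3] w 0.0602 dist [-0.0011  0.0012 -0.0016] n 1
[[0.032,0.026,0.041,0,0,-0.004]]
[ 0.0722789  -0.00103095]
```

```bash
python3 -m inch '[[0.03,0,0,0,0,0],[0,0,0,0,0,0],[-0.2,0,0,0,0,0],[-0.1,0,-0.6,0,0,0],[0,0,-0.9,0,0,0]]'
python3 -m inch '[[0,0,-0.7,0,0,0]]'
python3 - <<'E'
from h import *
from bench import camera,read_state
goto(mw(0,-.108,.102),-7.1); print(inv(read_state()["ee_pos"]))
E
```

```text
time: 26.4
ee_pos: [0.674, -0.0657, 0.077]
eef_rot: [0.066, 0.998, -0.0, -0.002]
ft_force: [0.9, -0.3, 0.1]
width: 0.0602
time: 26.52
ee_pos: [0.675, -0.066, 0.1068]
eef_rot: [0.066, 0.998, -0.0, -0.0]
ft_force: [0.5, -0.8, -0.6]
width: 0.0599
t 26.52 p [ 0.675  -0.066   0.1068] F [ 0.5 -0.8 -0.6] w 0.0599 dist [-0.0961 -0.0956 -0.0048] n 9
[[0.23,-0.298,0.014,0,0,0.083],[0.175,-0.334,0.014,0,0,0.083],[0.115,-0.359,0.014,0,0,0.083],[0.051,-0.373,0.014,0,0,0.083],[-0.014,-0.376,0.014,0,0,0.083]]
[[-0.079,-0.368,0.013,0,0,0.083],[-0.142,-0.349,0.013,0,0,0.083],[-0.2,-0.319,0.013,0,0,0.083],[-0.252,-0.28,0.013,0,0,0.083]]
[ 0.08356229 -0.00124324]
```

```bash
python3 -m inch '[[0.23,-0.3,0,0,0,0.083],[0.175,-0.335,0,0,0,0.083],[0.115,-0.36,0,0,0,0.083],[0.05,-0.375,0,0,0,0.083],[-0.015,-0.375,0,0,0,0.083]]'
python3 -m inch '[[-0.08,-0.37,0,0,0,0.083],[-0.14,-0.35,0,0,0,0.083],[-0.2,-0.32,0,0,0,0.083],[-0.25,-0.28,0,0,0,0.083],[0,0,0.3,0,0,0]]'
python3 - <<'E'
from h import *
from bench import camera,read_state
t=camera("top"); crop(t,235,130,335,225,6,"pics/t11.png"); np.savez("top5.npz",**t)
t=camera("side"); crop(t,280,170,400,270,6,"pics/s11.png")
goto(mw(0,-.107,.016),-7.1); print(inv(read_state()["ee_pos"]))
E
```

```text
time: 27.15
ee_pos: [0.6209, -0.1194, 0.1056]
eef_rot: [0.482, 0.876, -0.0, -0.0]
ft_force: [0.4, -0.1, 0.0]
width: 0.0603
time: 27.78
ee_pos: [0.5784, -0.1625, 0.0939]
eef_rot: [0.75, 0.661, 0.0, 0.0]
ft_force: [1.0, 0.9, 0.8]
width: 0.0601
t 27.88 p [ 0.578  -0.1605  0.092 ] F [ 0.3 -0.4  0.3] w 0.0601 dist [ 0.001 -0.    -0.076] n 3
[[0.001,0.01,0.633,0,0,0.001],[0.001,0.009,0.633,0,0,0.001],[0.001,0.009,0.633,0,0,0.001]]
[-0.001003  -0.1070879]
```

View pics/t11.png

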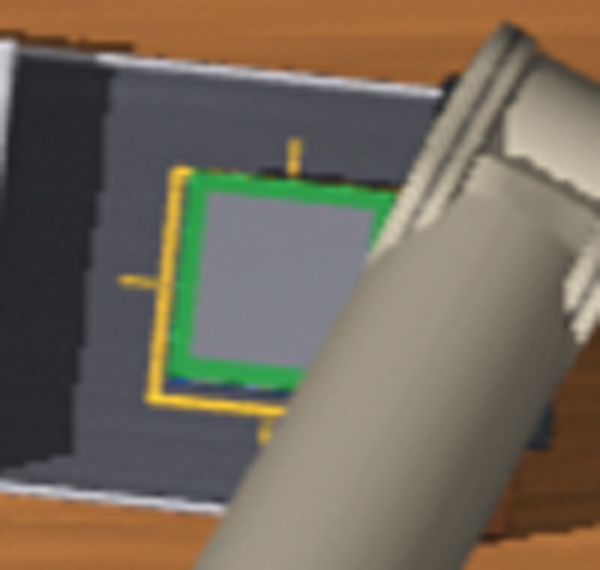

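Green is now square, with corners at crop (190,172) and (165,380), just inside the yellow lines. Only white (hidden, toward -y) remains off in y. Pushing from -y.

```bash
python3 -m inch '[[0,0.02,0.5,0,0,0],[0,0.02,0.8,0,0,0],[0,0,0.6,0,0,0],[0.1,0,0,0,0,0],[0.15,0,0,0,0,0]]'
python3 -m inch '[[0.15,0,0,0,0,0],[0.15,0,0,0,0,0],[0.12,0,0,0,0,0],[0.09,0,0,0,0,0],[0,0,0,0,0,0]]'
python3 - <<'E'
from h import *
from bench import camera,read_state
goto(mw(0,-.071,.016),-7.1); print(inv(read_state()["ee_pos"]))
E
```

```text
time: 28.5
ee_pos: [0.5816, -0.1516, 0.0181]
eef_rot: [0.75, 0.662, 0.0, 0.0]
ft_force: [-0.5, -0.1, 0.3]
width: 0.0601
time: 29.12
ee_pos: [0.5838, -0.1315, 0.0179]
eef_rot: [0.75, 0.661, 0.0, 0.0]
ft_force: [-0.2, -1.0, 0.7]
width: 0.0604
t 29.12 p [ 0.5838 -0.1315  0.0179] F [-0.2 -1.   0.7] w 0.0604 dist [-0.0004  0.0066 -0.0019] n 1
[[0.163,-0.03,0.047,0,0,-0.001]]
[ 0.00121055 -0.07751138]
```

```bash
python3 -m inch '[[0.1,0,0,0,0,0],[0.07,0,0,0,0,0],[0,0,0,0,0,0]]'
python3 - <<'E'
from h import *
from bench import camera,read_state
s=read_state(); print(inv(s["ee_pos"]),s["ft_force"])
t=camera("side"); crop(t,280,170,400,270,6,"pics/s12.png")
E
```

```text
time: 29.5
ee_pos: [0.5846, -0.1246, 0.0178]
eef_rot: [0.75, 0.662, 0.0, 0.0]
ft_force: [0.7, -2.6, 2.0]
width: 0.0601
[ 0.0011678 -0.0706188] [ 0.68260254 -2.56178931  1.96143449]
```

View pics/s12.png

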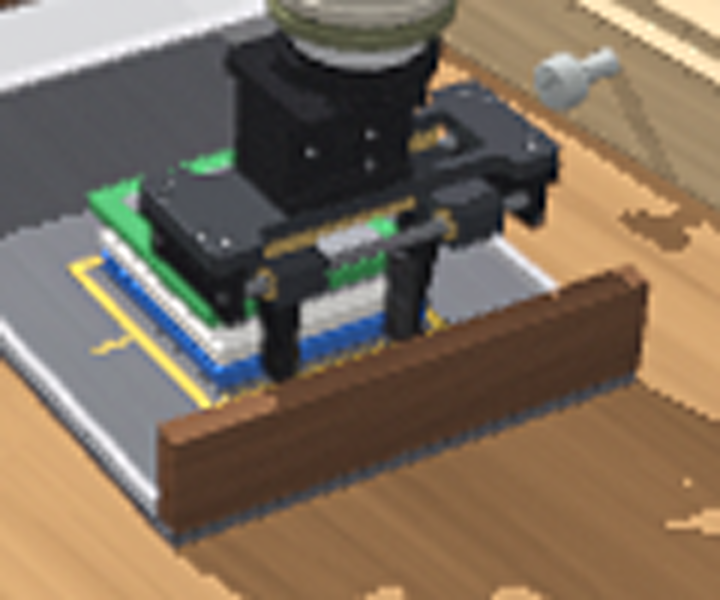

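White and blue are flush against the fingers, and green overhangs a little on the far-left (crop (90,195)). Final +y push.

```bash
python3 -m inch '[[-0.2,0,0,0,0,0],[-0.1,0,-0.5,0,0,0],[0,0,-0.9,0,0,0],[0.2,0,-0.7,0,0,0],[0.8,0,-0.1,0,0,0]]'
python3 -m inch '[[0.9,0,0,0,0,0],[0.9,0,0,0,0,0],[0.9,0,0,0,0,0],[0.9,0,0,0,0,0],[0.2,0,0,0,0,0]]'
python3 - <<'E'
from h import *
from bench import camera,read_state
t=camera("side"); crop(t,280,170,400,270,6,"pics/s13.png")
goto(mw(0,.105,.016),-7.1); print(inv(read_state()["ee_pos"]))
E
```

```text
time: 30.18
ee_pos: [0.5889, -0.0994, 0.1094]
eef_rot: [0.751, 0.66, 0.001, 0.002]
ft_force: [0.0, 0.1, -0.2]
width: 0.0605
time: 30.8
ee_pos: [0.6073, 0.0568, 0.1067]
eef_rot: [0.749, 0.663, 0.001, -0.0]
ft_force: [0.5, -0.3, 0.0]
width: 0.06
t 30.85 p [0.6073 0.0562 0.1065] F [-0.3  0.1 -0.8] w 0.06 dist [-0.0021 -0.0064 -0.0905] n 3
[[-0.056,-0.011,0.755,0,0,0],[-0.055,-0.011,0.755,0,0,0],[-0.055,-0.011,0.755,0,0,0]]
[0.00132623 0.11158158]
```

```bash
python3 -m inch '[[0,-0.03,0.5,0,0,0],[0,0,0.8,0,0,0],[0,0,0.7,0,0,0],[-0.1,0,0.2,0,0,0],[-0.17,0,0,0,0,0]]'
python3 -m inch '[[-0.17,0,0,0,0,0],[-0.15,0,0,0,0,0],[-0.12,0,0,0,0,0],[-0.1,0,0,0,0,0],[0,0,0,0,0,0]]'
python3 - <<'E'
from h import *
from bench import camera,read_state
goto(mw(0,.071,.016),-7.1); print(inv(read_state()["ee_pos"]))
E
```

```text
time: 31.48
ee_pos: [0.6041, 0.0417, 0.0176]
eef_rot: [0.75, 0.661, -0.0, 0.0]
ft_force: [0.2, 0.3, 0.4]
width: 0.0602
time: 32.1
ee_pos: [0.6018, 0.0215, 0.0178]
eef_rot: [0.75, 0.661, 0.0, 0.0]
ft_force: [-0.5, 0.3, 1.1]
width: 0.0599
t 32.1 p [0.6018 0.0215 0.0178] F [-0.5  0.3  1.1] w 0.0599 dist [-0.0008 -0.0055 -0.0018] n 1
[[-0.139,-0.004,0.046,0,0,-0.001]]
[0.00015176 0.07654208]
```

Now to 0.071, then back off, lift, and look from above. I move toward the hatch end at the same time, since the fin comes next.

```bash
python3 -m inch '[[-0.1,0,0,0,0,0],[-0.03,0,0,0,0,0],[0,0,0,0,0,0]]'
python3 - <<'E'
from h import *
from bench import read_state
s=read_state(); print(inv(s["ee_pos"]),s["ft_force"])
E
python3 -m inch '[[0.2,0,0,0,0,0],[0.1,0,-0.6,0,0,0],[0,0,-0.9,0,0,0],[0,0,-1,0,0,0],[0.7,0,-1,0,0,0]]'
python3 -m inch '[[0.9,0,-0.2,0,0,0],[0.9,0,0,0,0,0],[0.9,0,0,0,0,0],[0.9,0,0,0,0,0],[0.9,0,0,0,0,0]]' -1
python3 - <<'E'
from h import *
from bench import camera,read_state
t=camera("top"); crop(t,235,130,335,225,6,"pics/t14.png"); np.savez("top6.npz",**t)
s=camera("side"); crop(s,280,170,400,270,6,"pics/s14.png"); np.savez("side6.npz",**s); print(inv(read_state()["ee_pos"]))
E
```

```text
time: 32.48
ee_pos: [0.601, 0.0168, 0.0177]
eef_rot: [0.75, 0.661, 0.0, -0.0]
ft_force: [-0.1, 2.3, -0.3]
width: 0.0605
[-1.59582995e-05  7.17123642e-02] [-0.10070143  2.34425006 -0.32411769]
time: 33.1
ee_pos: [0.6059, 0.0543, 0.1592]
eef_rot: [0.751, 0.66, -0.0, 0.0]
ft_force: [1.1, 1.4, 0.3]
width: 0.0602
time: 33.72
ee_pos: [0.6285, 0.2365, 0.1656]
eef_rot: [0.75, 0.662, -0.0, 0.0]
ft_force: [0.2, -1.0, -0.5]
width: 0.0179
[-0.00122251  0.29737429]
```

View pics/t14.png

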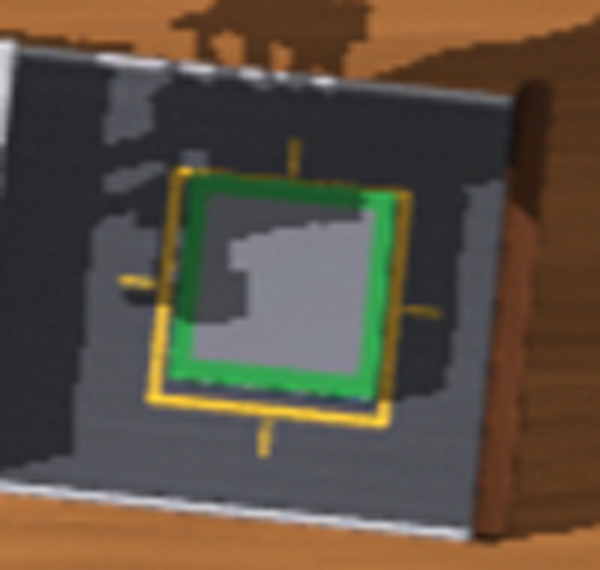

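View pics/s14.png

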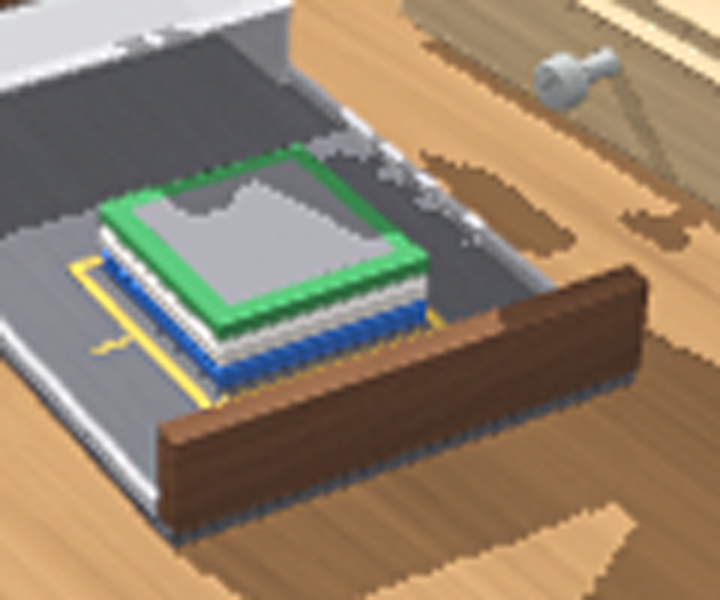

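The top view shows green centred, with the outline visible all round. The side view shows all three edges flush. Now to put numbers on it.

```bash
cat > chk.py <<'E'
from h import *
import sys
def quad(c,mask,z):
    cn=max(cv2.findContours(mask,cv2.RETR_EXTERNAL,cv2.CHAIN_APPROX_NONE)[0],key=cv2.contourArea)
    W=np.array([inv(onz(c,*p[0],z)) for p in cn]).astype(np.float32)*1000
    (x,y),(w,h),a=cv2.minAreaRect(W); return np.round([x,y,w,h,a],1)
t=dict(np.load(sys.argv[1])); s=dict(np.load(sys.argv[2]))
for c,box,nm in ((t,(250,140,312,212),'top'),(s,(285,180,370,245),'side')):
    H=hsv(c); u0,v0,u1,v1=box; k=np.zeros(H.shape[:2],np.uint8); k[v0:v1,u0:u1]=255
    g=cv2.inRange(H,(50,120,50),(85,255,255))&k
    if nm=='top':
        y=cv2.inRange(H,(18,110,60),(33,255,255))&k
        y[:, :258]=0; y[:,304:]=0; y[:158]=0; y[202:]=0
        print('outline',quad(c,cv2.morphologyEx(y|g,cv2.MORPH_CLOSE,np.ones((5,5),np.uint8)),.01))
    print(nm,'green',quad(c,g,.052))
    b=cv2.inRange(H,(100,120,60),(125,255,255))&k
    pts=np.argwhere(b)[:,::-1]
    if nm=='side' and len(pts):
        W=np.array([inv(onz(c,*p,.024)) for p in pts])*1000; print('blue px n',len(W),'near x min(z.013)',np.percentile([inv(onz(c,*p,.013))[0]*1000 for p in pts],2).round(1),'right y min',np.percentile([inv(onz(c,*p,.013))[1]*1000 for p in pts],2).round(1))
        yl=np.argwhere(yellow(c,box))[:,::-1]; W=np.array([inv(onz(c,*p,.01)) for p in yl])*1000; print('side yellow near line x',np.median(W[(abs(W[:,1])<50)&(W[:,0]<-50)&(W[:,0]>-74)][:,0]),'right line y',np.median(W[(abs(W[:,0])<60)&(W[:,1]<-50)][:,1]))
E
python3 chk.py top6.npz side6.npz
```

```text
outline [ -1.5   2.5 152.7 158.6   5.7]
top green [  1.   -1.4 119.9 119.2  89.9]
side green [ -5.   -5.4 126.2 121.7  89.9]
blue px n 176 near x min(z.013) -58.7 right y min -58.1
side yellow near line x -70.86526014360048 right line y -63.293240144376995
```

Run:
```python
from h import *
t=dict(np.load("top6.npz"));s=dict(np.load("side6.npz"))
px=lambda x,y:(235+(x+.5)/6-.5,130+(y+.5)/6-.5)
P=np.array([inv(onz(t,*px(*p),.01))*1000 for p in ((172,166),(412,190),(388,428),(147,405))]);print(P.round(1),P.mean(0))
ps=lambda x,y:(280+(x+.5)/6-.5,170+(y+.5)/6-.5)
print('near tick',inv(onz(s,*ps(115,343),.01))*1000,'outline near-left outer',inv(onz(s,*ps(70,266),.01))*1000,'near-right outer',inv(onz(s,*ps(210,408),.01))*1000)
for n,z,q in (("green",.052,[(100,208),(220,335),(428,258),(296,145)]),("blue bottom",.013,[(101,252),(220,387),(428,318)]),("blue top",.024,[(101,243),(220,368)]),("white top",.038,[(101,225),(220,350)])):
    print(n,[(inv(onz(s,*ps(*p),z))*1000).round(1) for p in q])
```

```text
[[ 70.7  71.3]
 [ 71.2 -70.8]
 [-70.3 -70.8]
 [-71.4  70.9]] [0.07134968 0.13467708]
near tick [-84.47500256   2.05200364] outline near-left outer [-71.9312266   71.35535651] near-right outer [-70.53818828 -65.90115718]
green [array([-63.2,  55.5]), array([-66.3, -66.4]), array([ 55. , -60.8]), array([53.6, 57.5])]
blue bottom [array([-54.1,  70.9]), array([-59.9, -57.3]), array([ 59.4, -58.5])]
blue top [array([-57.9,  64. ]), array([-59.8, -56.7])]
white top [array([-60. ,  60.1]), array([-62.4, -60.4])]
```

Run:
```python
from h import *
for f in ("top6.npz","side6.npz"):
    c=dict(np.load(f)); W=cloud(c); m=inv(W)*1000; z=W[...,2]
    k=(np.abs(m[...,0])<85)&(np.abs(m[...,1])<85)
    g=k&(z>.046)&(z<.06)
    print(f,'z top med',np.median(z[g]).round(4),'board z',np.median(z[k&(np.abs(m[...,0])>73)&(z<.03)]).round(4))
    # top face mask, pixel contour, rays at z=.052
    mk=(g*255).astype(np.uint8); cn=max(cv2.findContours(mk,0,1)[0],key=cv2.contourArea)
    Q=np.array([inv(onz(c,*p[0],.052))*1000 for p in cn]).astype(np.float32); print(cv2.minAreaRect(Q))
    zz=[(np.nanmedian(z[k&(m[...,1]>70)])),np.nanmedian(z[k&(m[...,1]<-70)])]; print(zz)
```

```text
top6.npz z top med 0.0526 board z 0.0111
((1.2303962707519531, 0.3971099853515625), (119.70195770263672, 120.09918212890625), 89.91597747802734)
[np.float64(0.010342758524159779), np.float64(0.010471544077499062)]
side6.npz z top med 0.0507 board z 0.0087
((-6.511772155761719, -5.288463592529297), (123.78614044189453, 126.18134307861328), 0.03119504079222679)
[np.float64(0.008437494698522063), np.float64(nan)]
  return np.nanmean(a, axis, out=out, keepdims=keepdims)
```

The top view gives green at (+1.2,+0.4) mm, size 119.9 × 120.1, rotation ≈ 0.1°, and the outline's own corners centre at (0.1,0.1). The side view has all three plates flush at its visible corners, but offsets its own outline and stack by a few mm; its contour also includes side faces (124×126). I trust the top view, which also agrees with the ±71 mm tool stops. Next, the hatch.

```bash
python3 -m inch '[[0,0.02,0.4,0,0,0],[0,0,0.7,0,0,0],[0,0,0.7,0,0,0],[0,0,0.45,0,0,0],[0,0,0,0,0,0]]' -1
python3 - <<'E'
from h import *
from bench import camera,read_state
s=camera("side"); crop(s,230,120,400,260,4,"pics/s15.png")
st=read_state(); print(inv(st["ee_pos"]),st["ee_pos"],st["ft_force"],st["width"])
E
```

```text
time: 34.45
ee_pos: [0.6286, 0.2338, 0.0742]
eef_rot: [0.75, 0.661, -0.001, -0.0]
ft_force: [0.4, -0.3, 0.0]
width: 0.0006
[0.00126449 0.29090024] [0.62941049 0.23411331 0.07561861] [ 0.41911712 -0.46642477 -0.08217678] 0.0003761377588632344
```

View pics/s15.png

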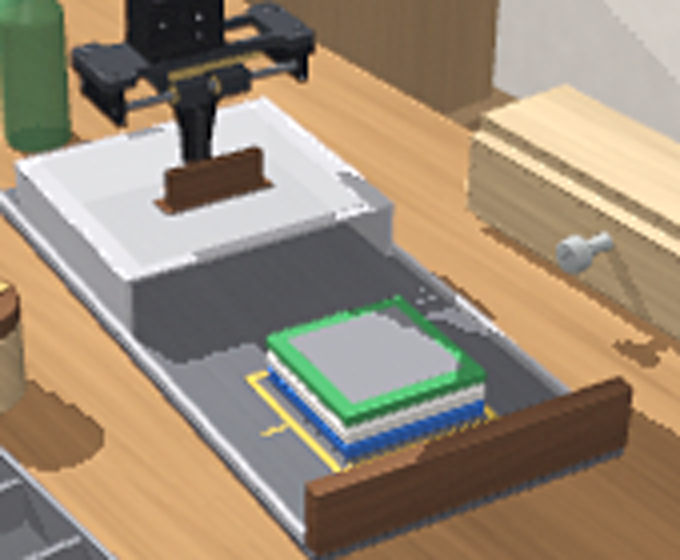

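The closed fingers are behind the fin (crop (197,160) against the fin at (217,178)), and the stack is square. Pushing the hatch.

```bash
python3 -m inch '[[-0.2,-0.02,0.05,0,0,0],[-0.25,0,0,0,0,0],[-0.25,0,0,0,0,0],[-0.3,0,0,0,0,0],[-0.4,0,0,0,0,0]]'
python3 -m inch '[[-0.5,0,0,0,0,0],[-0.5,0,0,0,0,0],[-0.5,0,0,0,0,0],[-0.5,0,0,0,0,0],[-0.5,0,0,0,0,0]]'
python3 - <<'E'
from h import *
from bench import camera,read_state
s=camera("side"); crop(s,230,120,400,260,4,"pics/s16.png")
st=read_state(); print(inv(st["ee_pos"]),st["ee_pos"],st["ft_force"])
E
```

```text
time: 35.12
ee_pos: [0.6218, 0.179, 0.0741]
eef_rot: [0.75, 0.662, 0.001, -0.0]
ft_force: [0.9, 3.3, 1.0]
width: -0.0
time: 35.75
ee_pos: [0.6089, 0.0787, 0.0737]
eef_rot: [0.75, 0.661, 0.0, -0.0]
ft_force: [3.3, 3.0, 1.5]
width: 0.0005
[0.00018042 0.1303532 ] [0.60849089 0.07493135 0.07381116] [ 0.49757992 -4.18056229 -0.46258423]
```

View pics/s16.png

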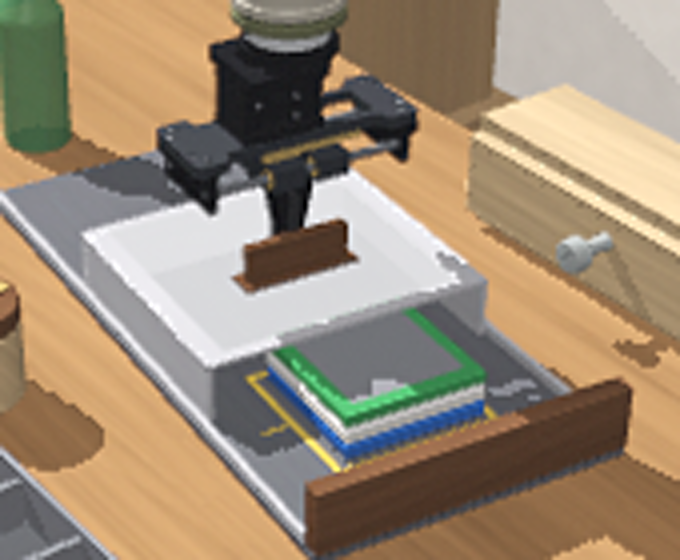

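The hatch is sliding cleanly over the stack and the plates have not moved (crop (375,370)). Continuing, slowing near the frame.

```bash
python3 -m inch '[[-0.4,0,0,0,0,0],[-0.5,0,0,0,0,0],[-0.5,0,0,0,0,0],[-0.5,0,0,0,0,0],[-0.5,0,0,0,0,0]]'
python3 -m inch '[[-0.4,0,0,0,0,0],[-0.3,0,0,0,0,0],[-0.2,0,0,0,0,0],[-0.1,0,0,0,0,0]]'
python3 - <<'E'
from h import *
from bench import read_state
st=read_state(); print(inv(st["ee_pos"]),st["ee_pos"],st["ft_force"])
E
```

```text
time: 36.42
ee_pos: [0.5967, -0.0166, 0.0736]
eef_rot: [0.75, 0.661, -0.0, -0.0]
ft_force: [2.0, 3.0, -1.2]
width: 0.0006
time: 36.92
ee_pos: [0.5919, -0.0551, 0.0737]
eef_rot: [0.75, 0.661, -0.0, -0.0]
ft_force: [-1.1, 1.9, 1.3]
width: 0.0004
[-0.00020879 -0.00072962] [ 0.59190263 -0.05509822  0.0736716 ] [-1.0940447   1.91083246  1.28129709]
```

Now 3 mm per step, watching the force for the stop.

```bash
python3 -m inch '[[-0.1,0,0,0,0,0],[-0.1,0,0,0,0,0],[-0.1,0,0,0,0,0],[-0.08,0,0,0,0,0]]'
python3 -m inch '[[-0.06,0,0,0,0,0],[-0.06,0,0,0,0,0]]'
python3 -m inch '[[-0.06,0,0,0,0,0],[0,0,0,0,0,0]]'
python3 - <<'E'
from h import *
from bench import read_state
st=read_state(); print(inv(st["ee_pos"]),st["ee_pos"],st["ft_force"])
E
```

```text
time: 37.42
ee_pos: [0.5901, -0.0701, 0.0737]
eef_rot: [0.75, 0.661, -0.0, -0.0]
ft_force: [-0.8, 1.9, -0.5]
width: 0.0003
time: 37.67
ee_pos: [0.5896, -0.0747, 0.0737]
eef_rot: [0.75, 0.661, -0.0, -0.0]
ft_force: [-1.3, 2.8, -0.1]
width: 0.0003
time: 37.92
ee_pos: [0.5895, -0.0752, 0.0737]
eef_rot: [0.75, 0.662, 0.001, -0.001]
ft_force: [-1.6, 6.4, 2.5]
width: 0.0004
[-0.00012651 -0.02096708] [ 0.5894829  -0.07519066  0.07367491] [-1.64749018  6.41290495  2.47927613]
```

```bash
python3 -m inch '[[-0.06,0,0,0,0,0],[0,0,0,0,0,0],[0,0,0,0,0,0]]'
python3 -m inch '[[0.3,0,0,0,0,0],[0.4,0,-0.5,0,0,0],[0,0,-0.9,0,0,0],[0.5,0,-1,0,0,0],[0.9,0,-0.5,0,0,0]]'
python3 -m inch '[[0.95,0,0,0,0,0],[0.95,0,0,0,0,0],[0.95,0,0,0,0,0],[0.95,0,0,0,0,0],[0.95,0,0,0,0,0]]'
python3 - <<'E'
from h import *
from bench import camera,read_state
t=camera("top"); crop(t,235,130,335,225,6,"pics/t17.png"); np.savez("top7.npz",**t); cv2.imwrite("pics/top17.png",t["img"][:,:,::-1])
s=camera("side"); cv2.imwrite("pics/side17.png",s["img"][:,:,::-1]);np.savez("side7.npz",**s)
W=cloud(t); m=inv(W)*1000; z=W[...,2]
f=(np.abs(m[...,0])<40)&(z>.085)&(z<.12)&(np.abs(m[...,1])<120); print('fin y',np.median(m[f][:,1]),'n',f.sum(), 'x',np.median(m[f][:,0]))
f=(np.hypot(W[...,0]-.4359,W[...,1]+.403)<.06)&(z>.05); v,u=np.nonzero(f); print('cellar top',onz(t,u.mean(),v.mean(),.064), np.median(z[f]))
E
```

```text
time: 38.3
ee_pos: [0.5895, -0.0752, 0.0737]
eef_rot: [0.749, 0.663, 0.002, -0.002]
ft_force: [-2.4, 14.2, 3.3]
width: 0.0004
time: 38.92
ee_pos: [0.6006, 0.0022, 0.1924]
eef_rot: [0.751, 0.66, 0.001, 0.002]
ft_force: [-0.8, 1.1, 0.0]
width: 0.0006
time: 39.55
ee_pos: [0.6239, 0.1933, 0.19]
eef_rot: [0.75, 0.661, 0.0, 0.001]
ft_force: [0.1, -0.2, 0.1]
width: 0.0004
fin y -38.008746283661885 n 87 x -1.0678984607089148
cellar top [ 0.43825095 -0.40159846  0.064     ] 0.06479810757416626
```

View pics/t17.png

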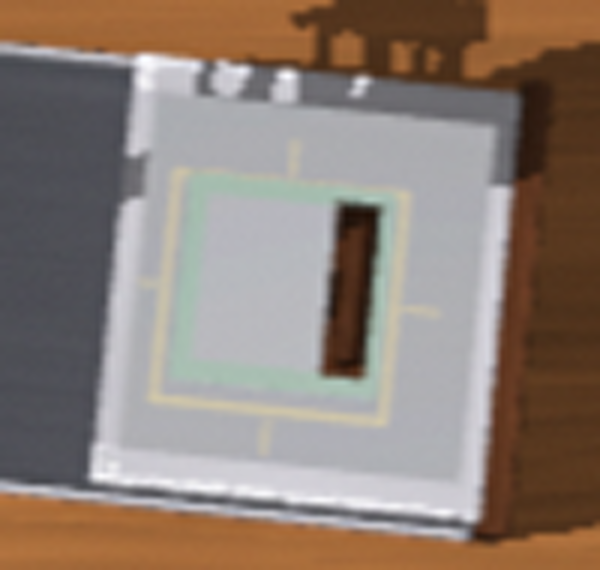

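View pics/side17.png

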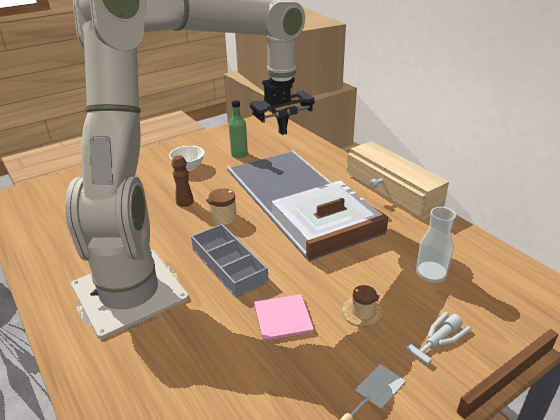

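The hatch is against the frame (top crop x≈485-515) and the force rose from 6 to 14 N with no further motion. Fin y is ≈ -38 mm, against -40 nominal. The plates show unchanged through the clear roof, the cellar is upright on the coaster at side (364,302), and the bystanders are in place. Handing in.

```bash
python3 -m inch '[[0,0,0,0,0,0],[0,0,0,0,0,0]]'; python3 -c "
from bench import close_job; print(close_job())"
```

```text
time: 39.9
ee_pos: [0.6236, 0.1907, 0.19]
eef_rot: [0.751, 0.661, 0.0, 0.0]
ft_force: [-0.4, -0.3, 0.5]
width: 0.0006
the job is handed in; nothing more can be done
None
```

I put the salt cellar on its coaster, tapped the three plates square from all four sides, slid the hatch shut and handed the job in at about 40 s of the 72 s allowed. The hand-in reports no verdict, so the results below are my own last checks.

- **Cellar:** it stands upright, about 3 mm from the coaster centre (limit 28 mm).
- **Plates:** seen from above just before closing, the green plate sat about 1 mm off the outline's centre, turned by about 0.1°. The blue and white plates looked flush with it in the side view. After closing, the green plate looked unmoved through the clear roof.
- **Hatch:** it stopped against the end frame, the push rising from 6 to 14 N with no further movement. The fin read -38 mm against -40 mm for fully closed, about the accuracy of the cameras.
- **Bystanders:** they looked undisturbed in the last side view; I did not measure them. The arm ended clear of everything.
- **Disagreement:** the side camera put the green plate about 5 to 8 mm off centre by its own reading. Its plate contour was oversized because it took in side faces, and it also placed the outline itself a few mm out. I trusted the top camera, which agreed with the outline, the plate size and the positions where the fingers stopped pushing.

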